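Check, unclamp and pack the slicer push blocks

TASK

While the last slicer push block is still clamped in the vise, take the groove gauge from its wooden stand, push its blade down the block's middle groove until the shoulder sits on the block, and put the gauge back fully home in its stand. Only then swing the vise's lock lever fully open, slide the jaw all the way back, lift the block out and set it down gently on the brown tray, and stand every other loose push block from the counter on the tray too, all grooves up, flat on the tray floor and side by side. Leave the vise open, and leave the food, drinks and the other things on the counter where they are.

Things in the scene. Friction and masses are not known exactly. Their poses are not given: they have to be found in the camera images.
- vise: Dark iron quick-lock vise, fixed. Origin on the counter under the clamped block; x across the jaws, y along the slide. Base 104 (x) x 245 mm (y -80 to 165), its top (the bed) at z 30. Fixed jaw y -77 to -41, sliding jaw y 35 to 78 when shut, 100 wide, opening to +y; tops at z 70. The sliding jaw overhangs the block's foot by 5 mm: the block cannot be lifted until it is open. Lever pivot at y 134.
- jaw (a joint): travel of the sliding jaw in m: 0 shut on the block, 0.04 fully open (along the vise's +y). It needs about 5 N to slide, stays where it is left and cannot move while the lock lever is shut.
- jaw_rib (a point): middle of the top edge of the sliding jaw's pull rib, an upright iron rib 16 mm thick along the slide, 60 mm wide across it, rising 50 mm above the jaw (z 70 to 120); pinch it from above across its thickness. Axes as the vise.
- lever (a joint): angle of the vise's lock lever in rad about its upright pivot: near 0 locked (arm along the vise's -x, its nose against the back of the jaw), 1.57 fully open (arm along the vise's +y); it grows clockwise seen from above. It needs about 2 to 3 N at the grip and stays where it is left. The jaw is only free to open fully with the lever at its open end.
- lever_grip (a point): top centre of the upright round black grip at the end of the lock lever, 90 mm from the pivot axis: 22 mm in diameter, 55 mm tall, its top at z 125 mm; the arm below it has its top at z 72. It turns with the lever.
- lever_hinge (a point): point on the lever's upright pivot axis, at z 75 mm (top of the hub). Axes as the vise.
- B0: push block clamped in the vise, standing on the bed, axes along the vise's: aluminium, 0.4 kg, 52 (x) x 70 (y) x 50 mm high on a foot flange 52 x 82 x 8 mm. On top four fins and three grooves along y, each 6 mm wide (11 at the chamfered mouth), 30 deep, open at both ends; the middle one at x = 0. Origin at the centre of the underside, z up. Grip it across its 52 mm.
- B0_mouth (a point): centre of the mouth of B0's middle groove, level with its top, 50 mm above its underside. Axes as B0.
- B1: another push block just like B0, loose on the counter; may be absent.
- B2: another push block just like B0, loose on the counter; may be absent.
- B3: another push block just like B0, loose on the counter; may be absent.
- B4: another push block just like B0, loose on the counter; may be absent.
- gauge: steel groove gauge, 94 mm, 0.14 kg, upright in its stand: blade 3 mm thick (x), 30 wide (y), 26 long, pointing down, its end tapered; above it a shoulder 22 x 40 mm, 8 high; above that a dark grip 16 thick (x), 32 wide (y), 60 tall. Origin at the centre of the shoulder's underside, where the blade begins; z up, top of the grip at z 68 mm. Pinch it across its 16 mm.
- stand: gauge stand, a wooden block 60 (x) x 70 (y) x 40 mm fixed to the counter, with a slot in its top 7 mm wide in x (13 mm at the chamfered mouth) and 36 mm long in y, 34 mm deep. Origin at the centre of its underside.
- stand_slot (a point): centre of the mouth of the stand's slot, 40 mm above the counter; the gauge is home with its origin here and its shoulder flat on the stand. Axes as the stand.
- tray: brown plastic food tray fixed to the counter, 250 (x) x 330 (y) mm outside, with a rim 16 mm high. Origin at the centre of its underside.
- tray_in (a point): centre of the tray's inner floor, 4 mm above the counter; the inside reaches 121 mm to either side in x and 161 mm in y. Axes as the tray.
- ramekin: white sauce cup, 68 mm across and 38 mm high, beside the tray; leave it. Origin at the centre of its underside, as for all the following.
- can: green drinks can, 66 mm across and 122 mm high; leave it.
- bottle: lemonade bottle with black cap, 68 mm across and 200 mm high; leave it.
- papercup: white paper cup, 86 mm across and 115 mm high; leave it.
- cassette: blade cassette of the slicer, an aluminium frame 100 x 130 x 22 mm lying flat; leave it.
Things that resemble listed ones, but are neither listed nor needed, are in the scene too. What is shaped like the B0 but blue or purple is not meant. Several things have the shape of the stand; the one meant has the colours described above.

How it is judged:
By the outcome, as a careful person would: the job done as asked, in the order asked, and still so for the second after the job is handed in, with the robot touching nothing.
Of B1, B2, B3, B4 only 2 to 4 are there at a start; the rules pass over those that are not, and their reading is None.
At some moment in a run one of B1, B2, B3, B4 may be knocked a few centimetres aside while the robot is not near it.
It also fails if it takes over 210 s, if anything falls off the work surface, if the arm or the gripper's body presses on something with over 40 N, if the wrist force passes 120 N, or if a joint passes its speed limit or range.

ROBOT

A 6-joint arm with a two-finger parallel gripper is mounted at the origin on the work surface. World frame = base frame: x ahead of the robot, y to its left, z up, the work surface at z = 0. Lengths are in mm, angles in rad, forces in N, time in s.
With the tool pointing down it reaches from about 400 to 825 mm from the base axis. Payload 7 kg.
Tool frame: the origin (TCP) lies where the fingers leave the gripper's body, on its centre line; the fingertips stand 73 mm ahead of it and the grasp point (between the pads) lies 54 mm ahead of it; z points along the fingers, y is the line along which they close (so a half turn about z gives the same grasp; the last joint's range is limited). The gripper opens to 85 mm and grips with 20 to 120 N. Pads are 22 mm wide; open, the fingers measure 114 mm over their backs; the gripper's body (76 mm by 85 mm) begins 54 mm behind the grasp point. The pads swing forward as they close: fully open they stand 13 mm farther back than shut.
Start: joints at [1.544, 0.359, 0.012, 0, -1.224, -0.288], TCP at [209.006, 641.804, 303.902] pointing down, gripper open.
Joint ranges: [-3.07, 3.07], [-1.43, 2.12], [-1.02, 1.25], [-3.03, 1.67], [-3.05, -0], [-3.03, 3.03]. Speed limits (rad/s): [2.39, 2.39, 3.01, 3.14, 3.14, 3.14].

INTERFACE

Orientations are given as a unit quaternion [w, x, y, z].
In Python, from cell import r gives the robot as it stands. The module is installed in compiled form; this text tells all that it offers.
- The arm moves only by the tool play_rows, never from a script. Its argument "motion" is a list of rows, each an object with "offset": the shift along the tool's x, y, z in m, a list of three; "spin": the turn about the tool's z in rad; "grip": the closure, from -1 (fully open) to 1 (shut). In form: [{"offset": [tx, ty, tz], "spin": spin, "grip": grip}, ...]. A call has 1 to 8 rows; each row shifts and turns the commanded pose from where the row before left it, along the tool's axes as they then stand; what a row does not reach is not made up. A row lasts 1/8 s, in which the tool goes at most 62.5 mm and 10.7 degrees, less where a joint would pass 70% of its speed; a pose out of reach is approached as far as the arm can. A call is refused whole if a number of a shift passes 0.0625 or a number of a turn 0.188, either way. A call with a gripper value outside its range is refused whole. The fingers move at their own pace and stop on an object; the grip force is fixed at half the most. Time passes only in rows, so rows that do not move let the fingers close. It gives the time, the measured TCP pose, the force, the opening and the grip force at its end, in the units of the state.
- r.get_obs(): the state, without advancing time (a new reading comes with each control period).
- r.get_image(name): name is "side" or "top"; returns the picture (480x640x3 uint8, red, green, blue); there is no depth.
- r.camera_params(name): a dict with "intrinsics" (3x3 intrinsics, pixels), "R" (3x3) and "t" (3): a world point X has camera coordinates R X + t. Camera axes: x right, y down, z forward; pixel columns grow to the right and rows downward; lengths in mm; the calibration is good to about 2 mm. A picture is of the moment at which its call begins. camera_params takes no time and is no camera call.
- r.sign_off(): hands the job in; it is judged then, once.
The state is a dict: "time_s": time; "q": joint angles; "qd": joint speeds; "tau": joint torques, N m; "ee_pos": TCP position; "tcp_rot": TCP orientation; "wrist_force": force on the tool from outside, world axes, zero at the start; "ft_torque": the same for the moment, N m; "gripper_width": opening from 0.0 (shut) to 1.0 (fully open); "gripper_force": force on a finger pad.
Only numpy, scipy, OpenCV 4.12 (cv2) and the standard library are available. Lean on these libraries where they do the work, as an engineer would, in place of code of your own. Each camera call takes 0.05 s, during which the arm holds its last target. There are 200 camera calls.

## Working session

There is one attempt and no reset: what is moved stays moved. The work goes in short steps, Python scripts to look and compute and a tool call to move; the robot and the scene stay as the last step left them, time stands still between calls to the robot, and variables do not carry over. Pictures are saved under pics/ and viewed, at most 14 in all, crops included, and the job is handed in when it is done.

Besides the shell and the picture viewer there is one more tool, called after ">>>" as name(argument=value, ...) on one line, values as JSON. play_rows: Moves the arm, as the interface text tells. Its arguments: {"type":"object","properties":{"motion":{"type":"array"}},"required":["motion"]}

```bash
mkdir -p pics; ls
python3 - <<'E'
from cell import r
import cv2
for n in("side","top"):
    im=r.get_image(n); cv2.imwrite(f"pics/{n}0.png",im[:,:,::-1]); c=r.camera_params(n); print(n,c)
print(r.get_obs())
E
```

```text
pics
side {'intrinsics': array([[458.45679511,   0.        , 330.39593512],
       [  0.        , 458.45679511, 239.06948872],
       [  0.        ,   0.        ,   1.        ]]), 'R': array([[ 0.83763005, -0.54622457, -0.00382426],
       [-0.35198834, -0.5343905 , -0.76846015],
       [ 0.41770816,  0.64503141, -0.63988622]]), 't': array([-482.30388013,  211.0618723 , 1252.14638517])}
top {'intrinsics': array([[488.39518639,   0.        , 322.58990082],
       [  0.        , 488.39518639, 241.25014276],
       [  0.        ,   0.        ,   1.        ]]), 'R': array([[ 0.0144795 , -0.99941083,  0.03111804],
       [-0.98996201, -0.01870452, -0.14009055],
       [ 0.14059006, -0.02877723, -0.98964959]]), 't': array([-114.40591428,  537.86018343, 1209.70609829])}
{'time_s': 0.1, 'q': array([ 1.54408976e+00,  3.59329742e-01,  1.11773823e-02, -3.43669716e-04,
       -1.22408864e+00, -2.88066142e-01]), 'qd': array([ 0.00087317, -0.00019586,  0.00244092,  0.00062473, -0.00015157,
       -0.00011116]), 'tau': array([-1.50275246e-03, -5.84768414e+01,  2.94107884e+01,  6.95461884e+00,
       -3.23358632e-03,  4.62414832e-06]), 'ee_pos': array([208.90832707, 641.53022439, 303.05329985]), 'tcp_rot': array([ 7.37232535e-04,  9.87630870e-01, -1.56795144e-01, -6.60637424e-05]), 'wrist_force': array([0.3255464 , 0.8464022 , 0.50330234]), 'ft_torque': array([ 0.0593436 , -0.04497749, -0.02839492]), 'gripper_force': 0.0, 'gripper_width': 1.0023651709863404}
```

View pics/side0.png

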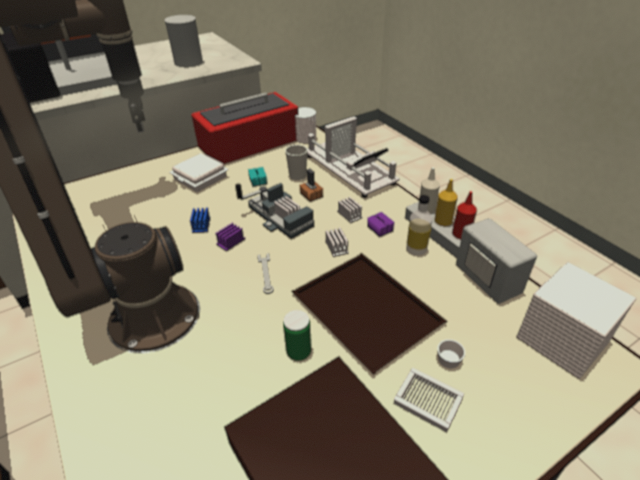

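View pics/top0.png

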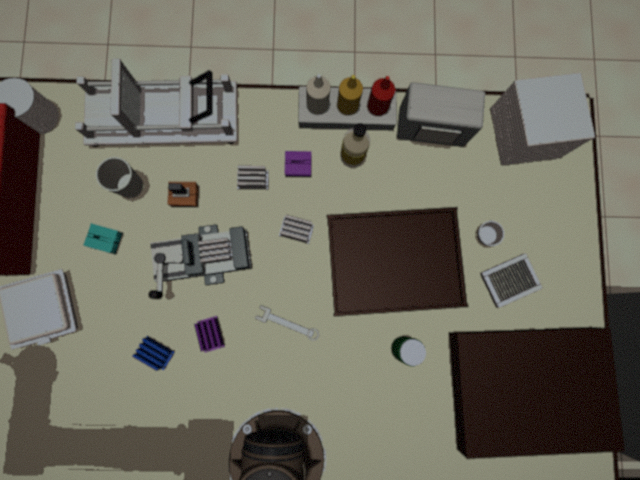

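```bash
cat > h.py <<'E'
import numpy as np, cv2
from cell import r
C={n:r.camera_params(n) for n in("side","top")}
def proj(n,X):
    c=C[n]; p=c["intrinsics"]@(c["R"]@np.asarray(X,float)+c["t"]); return p[:2]/p[2]
def ray(n,uv):
    c=C[n]; d=c["R"].T@np.linalg.inv(c["intrinsics"])@np.array([uv[0],uv[1],1.]); return -c["R"].T@c["t"],d/np.linalg.norm(d)
def onz(n,uv,z):
    o,d=ray(n,uv); return o+d*(z-o[2])/d[2]
def tri(us,ut):
    o1,d1=ray("side",us);o2,d2=ray("top",ut)
    s=np.linalg.lstsq(np.c_[d1,-d2],o2-o1,rcond=None)[0]
    a,b=o1+d1*s[0],o2+d2*s[1]; return (a+b)/2,np.linalg.norm(a-b)
def crop(im,x0,y0,w,h,f,name):
    c=cv2.resize(im[y0:y0+h,x0:x0+w],None,fx=f,fy=f,interpolation=cv2.INTER_CUBIC)
    for i in range(0,w,10): cv2.putText(c,str(x0+i),(i*f,8),0,.3,(0,0,255),1); c[::4,i*f]=(0,0,255)
    for i in range(0,h,10): cv2.putText(c,str(y0+i),(0,i*f+4),0,.3,(0,0,255),1); c[i*f,::4]=(0,0,255)
    cv2.imwrite("pics/"+name,c)
E
python3 - <<'E'
from h import *
t=cv2.imread("pics/top0.png");s=cv2.imread("pics/side0.png")
crop(t,140,160,130,100+40,4,"t1.png")
crop(s,230,160,140,100,5,"s1.png")
E
```

```text
(no output)
```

View pics/t1.png

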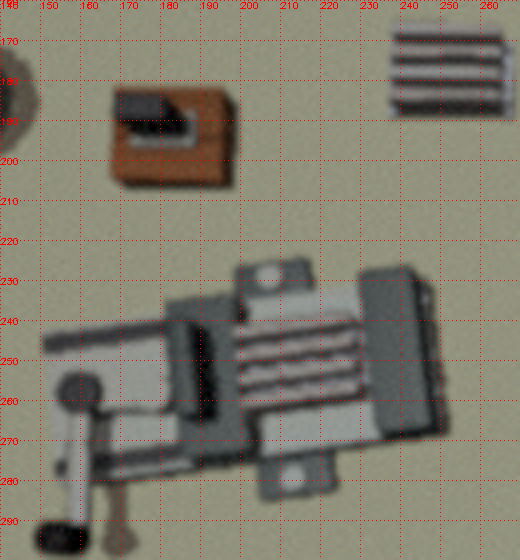

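View pics/s1.png

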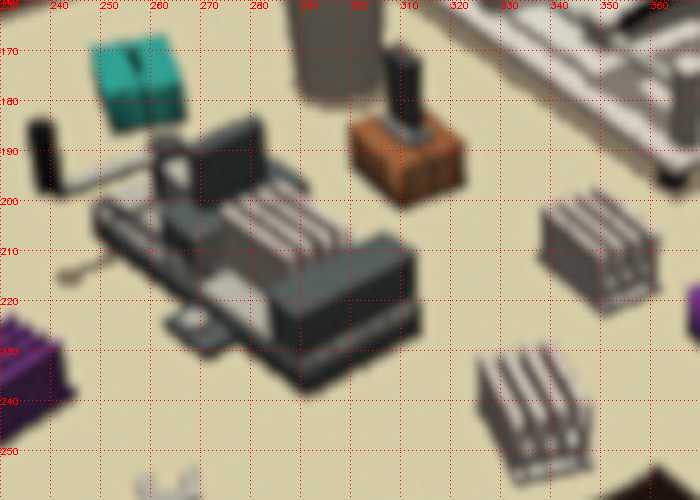

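Run:
```python
from h import *
print("cam",ray("top",(0,0))[0],ray("side",(0,0))[0])
def T(a,b):print(a,b,*[np.round(v,1) for v in tri(a,b)])
p=lambda uv,z:print(uv,z,onz("top",uv,z).round(1))
print("stand top corners");[p(q,40) for q in((168.5,182),(196,182.5),(195,203.5),(168.5,204))]
print("grip top");p((175,187),108)
T((304,170.5),(175,187))   # grip top
T((236.5,186),(155,294))    # lever grip top centre
print("lever");p((155,294),125);p((159.5,257.5),75)
print("fix jaw corners z70");[p(q,70) for q in((230.5,228.5),(243,227),(247,265.5),(236,268.5))]
T((314,207),(243,227))
print("slide jaw");[p(q,70) for q in((182,236),(197,234))]
print("tray floor/rim");
t=cv2.imread("pics/top0.png");m=(t.max(2)<70).astype(np.uint8)
n,l,st,ce=cv2.connectedComponentsWithStats(m)
for i in range(1,n):
    if st[i,4]>3000:
        c=max(cv2.findContours((l==i).astype(np.uint8),0,1)[0],key=cv2.contourArea);rc=cv2.minAreaRect(c);print(st[i],rc,cv2.boxPoints(rc).tolist())
        [p(q,16) for q in cv2.boxPoints(rc)]
print("B");[p(q,50) for q in((253,177),(297,228),(252,200))]
for q in [(351,210),(337,242)]: print(onz("side",q,40).round(1))
g=t.astype(int)
for c in (205,215,225): print(c,g[236:268,c,1])
for c in (245,252,260): print(c,g[160:192,c,1])
```

```text
cam [ 364.04503678  -69.46609592 1276.09435666] [ -44.74822664 -958.33050996  961.57940208]
stand top corners
(168.5, 182) 40 [686.3 293.9  40. ]
(196, 182.5) 40 [686.6 223.6  40. ]
(195, 203.5) 40 [631.2 223.3  40. ]
(168.5, 204) 40 [628.5 290.5  40. ]
grip top
(175, 187) 108 [656.4 257.5 108. ]
(304, 170.5) (175, 187) [645.8 259.4 115. ] 19.3
(236.5, 186) (155, 294) [394.  285.6 124.8] 5.5
lever
(155, 294) 125 [396.6 284.4 125. ]
(159.5, 257.5) 75 [487.  294.4  75. ]
fix jaw corners z70
(230.5, 228.5) 70 [563.1 125.3  70. ]
(243, 227) 70 [567.5  94.5  70. ]
(247, 265.5) 70 [471.5  81.1  70. ]
(236, 268.5) 70 [463.6 107.7  70. ]
(314, 207) (243, 227) [567.7  90.7  86.8] 6.7
slide jaw
(182, 236) 70 [541.9 244.   70. ]
(197, 234) 70 [547.7 207.3  70. ]
tray floor/rim
[   0   90   59  186 6277] ((20.067569732666016, 182.5946044921875), (53.26527404785156, 187.25045776367188), 9.462322235107422) [[-21.594593048095703, 270.56756591796875], [9.189189910888672, 85.8648681640625], [61.729732513427734, 94.62164306640625], [30.94594955444336, 279.3243408203125]]
[-21.594593 270.56757 ] 16 [45
[... 1453 characters left out ...]
  53  61  87 101 104  94]
215 [151 150 136 123 132 120  87  65  87 113 128 113  76  71  98 121 133 122
  82  78 106 121 129 110  69  58 105 142 153 149 151 151]
225 [150 136 124 119  97  62  65 102 124 127 102  67  87 123 138 129  94  69
  82 116 132 127  90  58  69 114 148 153 151 153 157 151]
245 [148 148 146 145 136 131 141 129  92  53  61 103 125 112  69  51 104 131
 132  85  56  71 106 127 106  63  37  38  57  99 137 148]
252 [147 145 145 143 146 141 139 128  94  55  62  99 113  93  53  54 101 133
 134  91  51  64  99 116  93  52  41  42  56 101 138 149]
260 [146 147 146 148 143 142 136 127 100  59  53  97 128 122  74  53  85 124
 124  98  57  58  98 110  92  56  36  31  61  98 136 148]
```

```bash
cat >> h.py <<'E'
def prof(img,n,c,yaw,z,L,axis,span=25,k=11,step=.5):
    """mean intensity along block axis (0:x,1:y) through c at height z, averaged +-span along the other axis"""
    a=np.array([np.cos(yaw),np.sin(yaw)]);b=np.array([-a[1],a[0]])
    if axis:a,b=b,a
    s=np.arange(-L,L+.1,step);o=np.linspace(-span,span,k)
    P=np.array([[proj(n,[*(np.array(c)+i*a+j*b),z]) for i in s] for j in o],np.float32)
    g=cv2.cvtColor(img,cv2.COLOR_BGR2GRAY).astype(np.float32)
    return s,cv2.remap(g,P[...,0],P[...,1],cv2.INTER_CUBIC)
def peaks(s,v,sign):
    v=sign*v; i=[k for k in range(2,len(v)-2) if v[k]==max(v[k-2:k+3])]
    return [(round(float(s[k]),1),int(sign*v[k])) for k in i]
E
cat > fin.py <<'E'
from h import *
t=cv2.imread("pics/top0.png");s=cv2.imread("pics/side0.png")
import sys
for nm,c,yaw,z in (("B0",(512,160),.13,80),("B1",(702,76),0,50),("B2",(571,-40),-.2,50)):
    print(nm)
    for n,im in(("top",t),("side",s)):
        best=max(np.arange(-.3,.31,.01),key=lambda d:prof(im,n,c,yaw+d,z,26,0,22)[1].mean(0).std())
        S,v=prof(im,n,c,yaw+best,z,40,0,22);v=v.mean(0)
        print(n,"yaw",round(yaw+best,3),"bright",peaks(S,v,1),"dark",peaks(S,v,-1))
        S,v=prof(im,n,c,yaw+best,z,60,1,18,step=4);print("  y",v.mean(0).astype(int).tolist())
E
python3 fin.py
```

```text
B0
top yaw 0.16 bright [(-24.0, 133), (-9.5, 134), (5.0, 133), (19.5, 130), (31.0, 152)] dark [(-31.0, 53), (-16.0, 70), (-1.5, 67), (12.5, 61), (22.0, 128)]
  y [87, 86, 87, 84, 81, 90, 88, 85, 98, 100, 100, 100, 100, 100, 101, 101, 101, 99, 99, 99, 100, 101, 101, 97, 92, 86, 85, 84, 61, 22, 9]
side yaw 0.16 bright [(-22.5, 159), (-8.0, 157), (7.0, 154)] dark [(-36.5, 71), (-15.0, 121), (-0.5, 120), (14.0, 122)]
  y [92, 92, 94, 97, 101, 106, 112, 120, 129, 136, 139, 140, 141, 141, 140, 139, 138, 137, 136, 132, 129, 130, 136, 140, 139, 128, 106, 77, 50, 36, 33]
B1
top yaw 0.01 bright [(-38.0, 147), (-16.0, 117), (-1.5, 137), (12.5, 123), (29.5, 137)] dark [(-25.5, 34), (-9.0, 50), (6.0, 51), (20.0, 49), (31.5, 135)]
  y [143, 143, 144, 144, 144, 130, 129, 102, 84, 92, 92, 93, 92, 89, 91, 90, 91, 92, 94, 95, 96, 97, 98, 97, 100, 118, 141, 144, 143, 143, 144]
side yaw 0.0 bright [(-14.0, 150), (0.5, 157), (15.0, 150)] dark [(-27.0, 70), (-7.0, 121), (8.0, 121), (22.0, 117)]
  y [126, 122, 113, 100, 88, 84, 86, 93, 107, 124, 136, 139, 140, 140, 141, 140, 137, 136, 136, 137, 139, 141, 142, 147, 158, 172, 187, 197, 202, 203, 202]
B2
top yaw -0.25 bright [(-36.5, 146), (-20.0, 133), (-5.5, 135), (9.0, 133), (23.5, 129), (35.0, 144)] dark [(-27.0, 52), (-12.0, 72), (2.0, 67), (16.5, 63), (26.5, 126), (36.5, 144)]
  y [144, 144, 144, 144, 145, 138, 133, 106, 97, 102, 99, 100, 100, 101, 101, 99, 101, 101, 100, 102, 101, 100, 99, 100, 106, 135, 145, 144, 144, 143, 144]
side yaw -0.25 bright [(-18.5, 178), (-4.0, 180), (10.5, 177), (38.0, 203)] dark [(-28.0, 80), (-11.5, 100), (3.0, 100), (17.5, 98)]
  y [111, 116, 112, 102, 93, 90, 95, 107, 122, 133, 139, 141, 139, 137, 137, 138, 140, 140, 139, 139, 141, 145, 151, 163, 176, 188, 197, 201, 202, 202, 202]
```

Run:
```python
from h import *
ims={n:cv2.imread(f"pics/{n}0.png") for n in("top","side")}
c=(658,258)
for n,im in ims.items():
    sat=cv2.cvtColor(im,cv2.COLOR_BGR2HSV)[...,1:2].repeat(3,2)
    for ax in(0,1):
        S,v=prof(sat,n,c,0.0,40,48,ax,24,7,step=3);
        print(n,"stand sat axis",ax,v[[0,3,6]].astype(int).tolist())
    print(n,"intens x-row off edges",prof(im,n,c,0,40,48,0,24,7,3)[1][[0,6]].astype(int).tolist())
    for ax in(0,1):
        S,v=prof(im,n,c,0.0,108,32,ax,4,3,step=2); print(n,"grip108 axis",ax,v.mean(0).astype(int).tolist())
    # shoulder top z48: white
    for ax in (0,1): print(n,"shoulder48 axis",ax,prof(im,n,c,0,48,30,ax,8,3,2)[1].astype(int).tolist())
hsv=cv2.cvtColor(ims["top"],cv2.COLOR_BGR2HSV)
m=cv2.inRange(hsv,(3,110,40),(18,255,255));
n,l,st,ce=cv2.connectedComponentsWithStats(m);print([ (a.tolist()) for a in st if a[4]>80])
```

```text
top stand sat axis 0 [[35, 34, 36, 37, 42, 95, 168, 157, 161, 151, 154, 158, 149, 147, 153, 159, 160, 155, 164, 160, 152, 154, 152, 160, 157, 147, 111, 57, 35, 37, 38, 36, 35], [37, 34, 36, 39, 42, 105, 155, 148, 151, 155, 147, 161, 146, 73, 15, 6, -2, 164, 71, 206, 248, 97, 162, 143, 165, 147, 97, 50, 35, 33, 36, 36, 37], [38, 35, 35, 35, 49, 104, 150, 156, 157, 142, 153, 152, 146, 97, 52, 44, 82, 113, 42, 55, 16, 8, 9, 22, 18, 92, 82, 50, 38, 36, 36, 34, 35]]
top stand sat axis 1 [[34, 36, 47, 113, 169, 155, 148, 152, 161, 158, 150, 143, 156, 152, 157, 146, 151, 151, 163, 151, 147, 150, 158, 153, 157, 150, 149, 147, 98, 48, 35, 39, 37], [36, 37, 61, 127, 155, 159, 153, 150, 160, 152, 74, 12, 5, 9, 4, 13, -2, 35, 34, 27, 35, 29, 19, 25, 82, 143, 152, 140, 74, 41, 37, 39, 33], [39, 35, 39, 36, 77, 151, 155, 156, 157, 156, 152, 158, 158, 166, 157, 162, 165, 130, 59, 44, 30, 41, 33, 18, 18, 34, 29, 39, 44, 38, 34, 34, 33]]
top intens x-row off edges [[143, 146, 146, 136, 92, 44, 50, 72, 78, 79, 75, 74, 80, 81, 70, 59, 64, 72, 69, 71, 77, 78, 72, 68, 70, 75, 90, 124, 142, 144, 142, 140,
[... 3201 characters left out ...]
0, 178], [103, 108, 112, 114, 113, 111, 107, 102, 97, 95, 97, 101, 103, 99, 90, 78, 64, 48, 39, 31, 27, 27, 29, 37, 46, 65, 86, 109, 136, 157, 179]]
side shoulder48 axis 1 [[89, 87, 86, 85, 85, 85, 87, 91, 96, 100, 102, 102, 102, 101, 99, 98, 98, 99, 100, 101, 102, 104, 107, 110, 113, 118, 123, 132, 141, 148, 153], [90, 87, 84, 81, 78, 78, 80, 82, 84, 86, 89, 91, 91, 92, 93, 91, 87, 84, 81, 78, 75, 76, 78, 80, 85, 90, 96, 106, 120, 131, 142], [99, 96, 91, 87, 84, 84, 85, 87, 88, 87, 81, 74, 66, 56, 47, 41, 37, 34, 31, 31, 33, 31, 28, 28, 30, 29, 29, 32, 35, 38, 45]]
[[0, 0, 640, 480, 302909], [168, 182, 30, 24, 433], [392, 215, 67, 91, 1395], [368, 217, 19, 34, 134], [404, 260, 23, 29, 134]]
```

Add to h.py:
```python
def go(x,y,z,th=None):
    """print tool-frame shift (m) to TCP target, after first spinning to th"""
    o=r.get_obs();q=o["tcp_rot"];a,b=q[1],q[2]
    t0=np.arctan2(2*a*b,a*a-b*b);s=0
    if th is not None:s=(t0-th+np.pi)%(2*np.pi)-np.pi
    t=t0-s;d=np.array([x,y,z])-o["ee_pos"]
    print("t",round(o["time_s"],2),"pos",o["ee_pos"].round(1),"th",round(t0,4),"w",round(o["gripper_width"],3),"gf",round(float(np.max(o["gripper_force"])),1),"F",o["wrist_force"].round(1),"q6",o["q"][5].round(2))
    print("spin",round(s,3),"offset",np.round([d[0]*np.cos(t)+d[1]*np.sin(t),d[0]*np.sin(t)-d[1]*np.cos(t),-d[2]],1))
```

```text
(no output)
```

>>> play_rows(motion=[{"offset": [0,0,0],"spin": 0.18,"grip": -1},{"offset": [0,0,0],"spin": 0.18,"grip": -1},{"offset": [0,0,0],"spin": 0.18,"grip": -1},{"offset": [0,0,0],"spin": 0.18,"grip": -1},{"offset": [0,0,0],"spin": 0.18,"grip": -1},{"offset": [0,0,0],"spin": 0.18,"grip": -1},{"offset": [0,0,0],"spin": 0.176,"grip": -1},{"offset": [0.03,-0.036,0],"spin": 0,"grip": -1}])

```text
time_s: 1.1
ee_pos: [243.7, 612.7, 302.7]
tcp_rot: [-0.001, -0.707, 0.707, -0.0]
wrist_force: [1.0, -0.3, -0.4]
gripper_width: 1.006
gripper_force: 0.0
```

>>> play_rows(motion=[{"offset": [0.038,-0.045,0],"spin": 0,"grip": -1},{"offset": [0.038,-0.045,0],"spin": 0,"grip": -1},{"offset": [0.038,-0.045,0],"spin": 0,"grip": -1},{"offset": [0.038,-0.045,0],"spin": 0,"grip": -1},{"offset": [0.038,-0.045,0],"spin": 0,"grip": -1},{"offset": [0.038,-0.045,0],"spin": 0,"grip": -1},{"offset": [0.038,-0.045,0],"spin": 0,"grip": -1},{"offset": [0.038,-0.045,0],"spin": 0,"grip": -1}])

```text
time_s: 2.1
ee_pos: [606.2, 306.4, 303.6]
tcp_rot: [0.0, 0.707, -0.707, -0.0]
wrist_force: [0.5, 0.6, 0.7]
gripper_width: 1.001
gripper_force: 0.0
```

```bash
python3 -c "
from h import *
go(659.5,259.5,210,-np.pi/2)"
```

```text
t 2.1 pos [606.2 306.4 303.6] th -1.5707 w 1.001 gf 0.0 F [0.5 0.6 0.7] q6 -0.75
spin 0.0 offset [ 46.9 -53.3  93.6]
```

>>> play_rows(motion=[{"offset": [0.0235,-0.0267,0.01],"spin": 0,"grip": -1},{"offset": [0.0234,-0.0266,0.02],"spin": 0,"grip": -1},{"offset": [0,0,0.04],"spin": 0,"grip": -1},{"offset": [0,0,0.04],"spin": 0,"grip": -0.6},{"offset": [0,0,0.03],"spin": 0,"grip": -0.4},{"offset": [0,0,0.02],"spin": 0,"grip": -0.4},{"offset": [0,0,0],"spin": 0,"grip": -0.4},{"offset": [0,0,0],"spin": 0,"grip": -0.4}])

```text
time_s: 3.1
ee_pos: [658.9, 261.3, 145.2]
tcp_rot: [-0.001, 0.707, -0.707, 0.0]
wrist_force: [-0.1, -0.1, 0.5]
gripper_width: 0.703
gripper_force: 0.0
```

Run:
```python
from h import *
go(659.5,259.5,139,-np.pi/2)
ims={}
for n in("top","side"): ims[n]=r.get_image(n)[:,:,::-1].copy()
a=[]
for n,(x,y) in (("top",(140,150)),("side",(270,120))):
    c=cv2.resize(ims[n][y:y+90,x:x+80],None,fx=5,fy=5,interpolation=cv2.INTER_CUBIC);a.append(c)
cv2.imwrite("pics/g1.png",np.hstack(a))
```

```text
t 3.1 pos [658.9 261.3 145.2] th -1.5704 w 0.703 gf 0.0 F [-0.1 -0.1  0.5] q6 -0.65
spin 0.0 offset [ 1.8 -0.6  6.2]
```

View pics/g1.png

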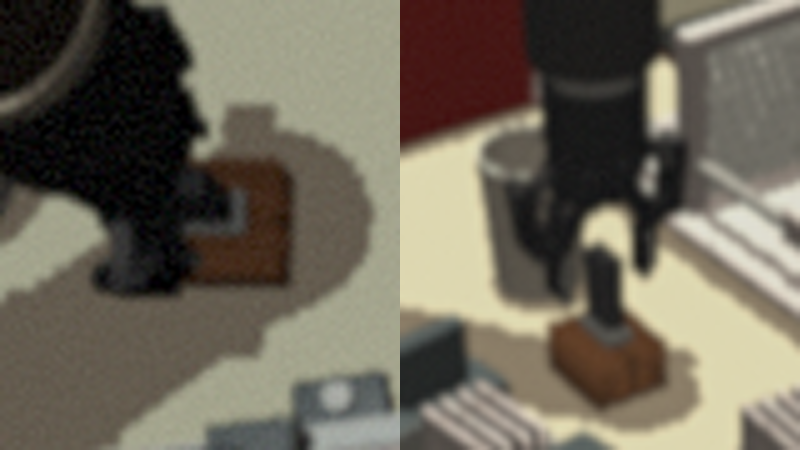

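The grip stands between the fingers (side, near pixel 320,170). Going down 8 mm more and closing.

>>> play_rows(motion=[{"offset": [0.002,0,0.008],"spin": 0,"grip": -0.4},{"offset": [0,0,0],"spin": 0,"grip": 0.2},{"offset": [0,0,0],"spin": 0,"grip": 0.5},{"offset": [0,0,0],"spin": 0,"grip": 1},{"offset": [0,0,0],"spin": 0,"grip": 1},{"offset": [0,0,0],"spin": 0,"grip": 1},{"offset": [0,0,0],"spin": 0,"grip": 1},{"offset": [0,0,0],"spin": 0,"grip": 1}])

```text
time_s: 4.2
ee_pos: [658.5, 259.0, 136.1]
tcp_rot: [-0.0, 0.707, -0.707, 0.0]
wrist_force: [0.9, -0.3, 1.2]
gripper_width: 0.179
gripper_force: 60.4
```

Run:
```python
from h import *
go(659.5,259.5,139,-np.pi/2)
```

```text
t 4.2 pos [658.5 259.  136.1] th -1.5707 w 0.179 gf 60.4 F [ 0.9 -0.3  1.2] q6 -0.65
spin 0.0 offset [-0.5 -1.  -2.9]
```

>>> play_rows(motion=[{"offset": [0,0,-0.01],"spin": 0,"grip": 1},{"offset": [0,0,-0.02],"spin": 0,"grip": 1},{"offset": [0,0,-0.03],"spin": 0,"grip": 1},{"offset": [0,0,-0.04],"spin": 0,"grip": 1},{"offset": [0,0,-0.03],"spin": 0,"grip": 1},{"offset": [0,0,0],"spin": -0.08,"grip": 1},{"offset": [0,0,0],"spin": -0.08,"grip": 1},{"offset": [0,0,0],"spin": 0,"grip": 1}])

```text
time_s: 5.2
ee_pos: [657.8, 258.8, 266.2]
tcp_rot: [0.0, 0.761, -0.649, -0.0]
wrist_force: [-0.3, 0.7, -1.3]
gripper_width: 0.177
gripper_force: 60.4
```

Run:
```python
from h import *
go(510.5,161.8,266,-np.pi/2+.16)
```

```text
t 5.2 pos [657.8 258.8 266.2] th -1.4114 w 0.177 gf 60.4 F [-0.3  0.7 -1.3] q6 -0.49
spin -0.001 offset [ 72.3 160.8   0.2]
```

>>> play_rows(motion=[{"offset": [0.018,0.04,0],"spin": 0,"grip": 1},{"offset": [0.018,0.04,0],"spin": 0,"grip": 1},{"offset": [0.018,0.04,0],"spin": 0,"grip": 1},{"offset": [0.0183,0.0408,0],"spin": 0,"grip": 1},{"offset": [0,0,0.03],"spin": 0,"grip": 1},{"offset": [0,0,0.02],"spin": 0,"grip": 1},{"offset": [0,0,0],"spin": 0,"grip": 1},{"offset": [0,0,0],"spin": 0,"grip": 1}])

```text
time_s: 6.2
ee_pos: [511.5, 162.1, 216.7]
tcp_rot: [-0.0, 0.761, -0.649, 0.0]
wrist_force: [-0.2, 0.1, -0.3]
gripper_width: 0.182
gripper_force: 60.2
```

Run:
```python
from h import *
go(510.5,161.8,216,-np.pi/2+.16)
ims={}
for n in("top","side"): ims[n]=r.get_image(n)[:,:,::-1].copy();cv2.imwrite(f"pics/{n}2.png",ims[n])
a=[]
for n,(x,y) in (("top",(170,200)),("side",(240,140))):
    c=cv2.resize(ims[n][y:y+90,x:x+80],None,fx=5,fy=5,interpolation=cv2.INTER_CUBIC);a.append(c)
cv2.imwrite("pics/g2.png",np.hstack(a))
# expected pixel of gauge blade tip and of mouth centre
o=r.get_obs()["ee_pos"]
for nm,X in(("tip",o-[0,0,122.1]),("mouth",[510.5,161.8,80]),("shoulder",o-[0,0,96.1])): print(nm,[proj(n,X).round(1) for n in("top","side")])
```

```text
t 6.2 pos [511.5 162.1 216.7] th -1.4113 w 0.182 gf 60.2 F [-0.2  0.1 -0.3] q6 -0.51
spin -0.001 offset [0.2 1.  0.7]
tip [array([212.7, 247.5]), array([287., 200.])]
mouth [array([214. , 248.7]), array([287.1, 203.9])]
shoulder [array([210.6, 246.1]), array([286.5, 193.5])]
```

View pics/g2.png

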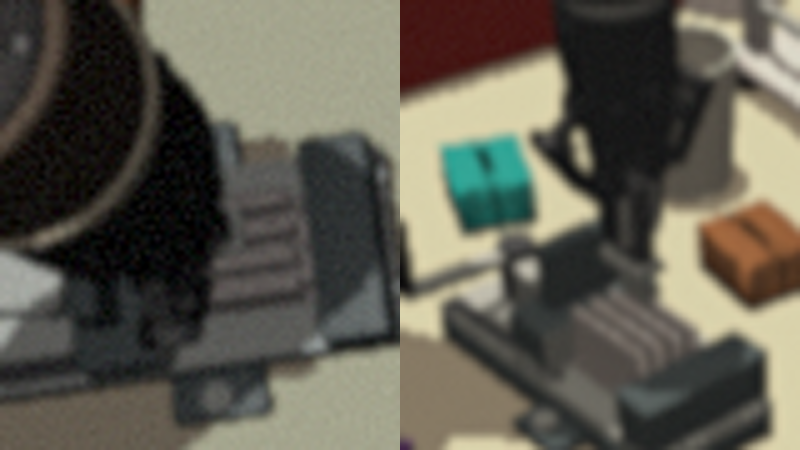

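Run:
```python
from h import *
s=cv2.imread("pics/side2.png").astype(int)
for v in range(186,212,2): print(v,s[v,274:304].mean(1).astype(int).tolist())
im=cv2.imread("pics/side2.png")
S,v=prof(im,"side",(510.5,161.8),.16,80,40,0,3,3);
for sp,off in ((5,-25),(5,-15)):
    c=(510.5-off*np.sin(.16),161.8+off*np.cos(.16)); S,v=prof(im,"side",c,.16,80,40,0,sp,5);v=v.mean(0);print(off,peaks(S,v,1),peaks(S,v,-1))
im=cv2.imread("pics/top2.png")
for sp,off in ((5,-25),(5,-15)):
    c=(510.5-off*np.sin(.16),161.8+off*np.cos(.16)); S,v=prof(im,"top",c,.16,80,40,0,sp,5);v=v.mean(0);print("top",off,peaks(S,v,1),peaks(S,v,-1))
```

```text
186 [82, 69, 58, 51, 52, 47, 35, 24, 24, 39, 54, 56, 48, 34, 31, 43, 86, 140, 181, 198, 200, 200, 199, 200, 184, 142, 99, 91, 102, 108]
188 [44, 42, 39, 39, 35, 39, 49, 52, 45, 44, 55, 56, 46, 34, 32, 50, 104, 163, 195, 201, 199, 200, 200, 199, 186, 142, 87, 60, 75, 93]
190 [38, 38, 38, 37, 37, 48, 69, 81, 78, 67, 57, 46, 36, 31, 29, 46, 94, 152, 188, 200, 200, 201, 200, 200, 188, 148, 93, 55, 51, 62]
192 [36, 38, 36, 34, 36, 38, 47, 59, 69, 78, 82, 77, 65, 57, 54, 59, 74, 103, 143, 181, 198, 199, 200, 200, 192, 157, 100, 52, 44, 48]
194 [37, 37, 36, 35, 37, 37, 35, 38, 40, 52, 65, 72, 79, 84, 79, 76, 88, 119, 156, 183, 197, 199, 199, 200, 199, 185, 152, 107, 70, 47]
196 [36, 37, 36, 34, 35, 36, 38, 44, 58, 69, 68, 65, 64, 66, 65, 67, 91, 137, 181, 200, 200, 200, 199, 199, 199, 200, 197, 184, 157, 118]
198 [35, 36, 39, 43, 51, 55, 58, 75, 96, 102, 90, 76, 67, 64, 62, 61, 76, 117, 167, 195, 201, 199, 199, 198, 199, 199, 200, 200, 199, 187]
200 [51, 60, 60, 69, 86, 98, 97, 92, 90, 94, 100, 100, 92, 82, 73, 72, 89, 122, 160, 186, 197, 200, 200, 199, 199, 200, 199, 199, 199, 201]
202 [75
[... 504 characters left out ...]
83, 92, 100, 86, 83, 95, 115, 139, 143, 125, 102]
210 [67, 72, 74, 75, 74, 74, 74, 73, 74, 76, 81, 90, 97, 102, 96, 84, 87, 98, 92, 79, 80, 86, 77, 69, 67, 66, 62, 60, 56, 53]
-25 [(-21.5, 103), (-7.5, 107), (8.0, 108), (35.0, 208)] [(-35.5, 74), (-14.5, 89), (0.0, 88), (15.0, 91)]
-15 [(-21.5, 104), (-6.5, 112), (8.0, 110), (36.0, 208)] [(-35.5, 74), (-14.5, 90), (1.0, 94), (15.0, 92)]
top -25 [(-37.5, 89), (-22.0, 91), (-8.0, 89), (6.0, 86), (20.5, 88), (30.5, 92)] [(-29.5, 49), (-14.0, 59), (0.5, 58), (14.5, 56), (23.5, 82), (34.5, 88)]
top -15 [(-21.5, 89), (-8.0, 90), (7.0, 85), (20.0, 84), (30.0, 92), (34.0, 90)] [(-30.0, 49), (-14.0, 61), (0.0, 59), (14.0, 59), (22.5, 82), (33.0, 90)]
```

>>> play_rows(motion=[{"offset": [0,0.001,0.008],"spin": 0,"grip": 1},{"offset": [0,0,0.006],"spin": 0,"grip": 1},{"offset": [0,0,0.004],"spin": 0,"grip": 1},{"offset": [0,0,0.003],"spin": 0,"grip": 1},{"offset": [0,0,0.003],"spin": 0,"grip": 1},{"offset": [0,0,0],"spin": 0,"grip": 1}])

```text
time_s: 7.05
ee_pos: [510.0, 161.7, 191.6]
tcp_rot: [0.0, 0.761, -0.648, -0.0]
wrist_force: [-0.5, -0.1, -1.2]
gripper_width: 0.177
gripper_force: 60.2
```

Run:
```python
from h import *
go(510.5,161.8,176.1,-np.pi/2+.16)
```

```text
t 7.05 pos [510.  161.7 191.6] th -1.4109 w 0.177 gf 60.2 F [-0.5 -0.1 -1.2] q6 -0.51
spin -0.0 offset [-0.  -0.5 15.5]
```

>>> play_rows(motion=[{"offset": [0,0,0.005],"spin": 0,"grip": 1},{"offset": [0,0,0.004],"spin": 0,"grip": 1},{"offset": [0,0,0.003],"spin": 0,"grip": 1},{"offset": [0,0,0.002],"spin": 0,"grip": 1},{"offset": [0,0,0.001],"spin": 0,"grip": 1},{"offset": [0,0,0],"spin": 0,"grip": 1}])

```text
time_s: 7.8
ee_pos: [510.1, 161.8, 176.9]
tcp_rot: [0.0, 0.761, -0.648, -0.0]
wrist_force: [-0.5, -0.1, -2.1]
gripper_width: 0.177
gripper_force: 60.2
```

>>> play_rows(motion=[{"offset": [0,0,0.001],"spin": 0,"grip": 1},{"offset": [0,0,0],"spin": 0,"grip": 1}])

```text
time_s: 8.05
ee_pos: [510.2, 161.8, 176.0]
tcp_rot: [-0.0, 0.761, -0.648, 0.0]
wrist_force: [-0.0, -0.7, 0.1]
gripper_width: 0.181
gripper_force: 60.4
```

Run:
```python
from h import *
go(510.5,161.8,176.1,-np.pi/2+.16)
```

```text
t 8.05 pos [510.2 161.8 176. ] th -1.4107 w 0.181 gf 60.4 F [-0.  -0.7  0.1] q6 -0.51
spin 0.0 offset [ 0.  -0.3 -0.1]
```

Continue down in 1 mm rows until contact force shows.

>>> play_rows(motion=[{"offset": [0,0,0.001],"spin": 0,"grip": 1},{"offset": [0,0,0],"spin": 0,"grip": 1}])

```text
time_s: 8.3
ee_pos: [510.2, 161.8, 176.0]
tcp_rot: [-0.0, 0.761, -0.648, 0.0]
wrist_force: [-3.7, -1.4, 8.7]
gripper_width: 0.181
gripper_force: 61.8
```

>>> play_rows(motion=[{"offset": [0,0,0.001],"spin": 0,"grip": 1},{"offset": [0,0,0],"spin": 0,"grip": 1}])

```text
time_s: 8.55
ee_pos: [510.3, 161.8, 175.9]
tcp_rot: [-0.0, 0.762, -0.648, 0.0]
wrist_force: [-7.2, -1.8, 17.9]
gripper_width: 0.176
gripper_force: 63.1
```

>>> play_rows(motion=[{"offset": [0,0,-0.004],"spin": 0,"grip": 1},{"offset": [0,0,-0.01],"spin": 0,"grip": 1},{"offset": [0,0,-0.02],"spin": 0,"grip": 1},{"offset": [0,0,-0.03],"spin": 0,"grip": 1},{"offset": [0,0,-0.03],"spin": 0,"grip": 1},{"offset": [-0.018,-0.04,0],"spin": 0,"grip": 1},{"offset": [-0.018,-0.04,0],"spin": 0,"grip": 1},{"offset": [-0.018,-0.04,0],"spin": 0,"grip": 1}])

```text
time_s: 9.55
ee_pos: [621.1, 234.9, 268.4]
tcp_rot: [-0.0, 0.761, -0.648, 0.0]
wrist_force: [-0.5, -0.7, -1.1]
gripper_width: 0.179
gripper_force: 60.4
```

>>> play_rows(motion=[{"offset": [-0.018,-0.04,0],"spin": 0,"grip": 1},{"offset": [0,0,0],"spin": 0.08,"grip": 1},{"offset": [0,0,0],"spin": 0.08,"grip": 1},{"offset": [0,0,0.03],"spin": 0,"grip": 1},{"offset": [0,0,0.03],"spin": 0,"grip": 1},{"offset": [0,0,0.01],"spin": 0,"grip": 1},{"offset": [0,0,0],"spin": 0,"grip": 1},{"offset": [0,0,0],"spin": 0,"grip": 1}])

```text
time_s: 10.55
ee_pos: [657.2, 258.6, 199.4]
tcp_rot: [-0.001, 0.707, -0.707, 0.0]
wrist_force: [-0.1, 0.3, -1.1]
gripper_width: 0.178
gripper_force: 60.4
```

Run:
```python
from h import *
go(658.5,259.0,136.1,-np.pi/2)
```

```text
t 10.55 pos [657.2 258.6 199.4] th -1.5706 w 0.178 gf 60.4 F [-0.1  0.3 -1.1] q6 -0.65
spin 0.0 offset [-0.4 -1.3 63.3]
```

>>> play_rows(motion=[{"offset": [-0.0004,-0.0013,0.02],"spin": 0,"grip": 1},{"offset": [0,0,0.014],"spin": 0,"grip": 1},{"offset": [0,0,0.004],"spin": 0,"grip": 1},{"offset": [0,0,0.004],"spin": 0,"grip": 1},{"offset": [0,0,0.004],"spin": 0,"grip": 1},{"offset": [0,0,0],"spin": 0,"grip": 1}])

```text
time_s: 11.3
ee_pos: [658.2, 258.8, 151.9]
tcp_rot: [-0.0, 0.707, -0.707, 0.0]
wrist_force: [2.9, 1.0, -3.1]
gripper_width: 0.186
gripper_force: 60.4
```

Run:
```python
from h import *
go(658.5,259.0,136.1,-np.pi/2)
```

```text
t 11.3 pos [658.2 258.8 151.9] th -1.5707 w 0.186 gf 60.4 F [ 2.9  1.  -3.1] q6 -0.65
spin 0.0 offset [-0.2 -0.3 15.8]
```

>>> play_rows(motion=[{"offset": [0,-0.0003,0.005],"spin": 0,"grip": 1},{"offset": [0,0,0.004],"spin": 0,"grip": 1},{"offset": [0,0,0.003],"spin": 0,"grip": 1},{"offset": [0,0,0.002],"spin": 0,"grip": 1},{"offset": [0,0,0.001],"spin": 0,"grip": 1},{"offset": [0,0,0],"spin": 0,"grip": 1}])

```text
time_s: 12.05
ee_pos: [658.3, 258.8, 136.9]
tcp_rot: [-0.0, 0.707, -0.707, 0.0]
wrist_force: [3.1, 0.2, -1.4]
gripper_width: 0.183
gripper_force: 60.2
```

>>> play_rows(motion=[{"offset": [0,0,0.001],"spin": 0,"grip": 1},{"offset": [0,0,0.001],"spin": 0,"grip": 1},{"offset": [0,0,0],"spin": 0,"grip": 1}])

```text
time_s: 12.42
ee_pos: [658.3, 258.8, 136.1]
tcp_rot: [-0.0, 0.707, -0.707, 0.0]
wrist_force: [0.7, -0.3, 5.3]
gripper_width: 0.18
gripper_force: 61.3
```

>>> play_rows(motion=[{"offset": [0,0,0],"spin": 0,"grip": 0.3},{"offset": [0,0,0],"spin": 0,"grip": -0.3},{"offset": [0,0,0],"spin": 0,"grip": -0.4},{"offset": [0,0,0],"spin": 0,"grip": -0.4},{"offset": [0,0,-0.03],"spin": 0,"grip": -0.4},{"offset": [0,0,-0.04],"spin": 0,"grip": -0.4},{"offset": [0,0,-0.05],"spin": 0,"grip": -0.4},{"offset": [0,0,0],"spin": 0,"grip": -0.4}])

```text
time_s: 13.42
ee_pos: [659.9, 259.5, 260.3]
tcp_rot: [-0.004, 0.707, -0.707, 0.001]
wrist_force: [-0.6, 0.2, 0.7]
gripper_width: 0.7
gripper_force: 0.0
```

Run:
```python
from h import *
go(398,284,250,-np.pi/2)
for n in("top","side"): cv2.imwrite(f"pics/{n}3.png",r.get_image(n)[:,:,::-1])
t=cv2.imread("pics/top3.png");s=cv2.imread("pics/side3.png")
c=lambda im,x,y:cv2.resize(im[y:y+90,x:x+80],None,fx=5,fy=5,interpolation=cv2.INTER_CUBIC)
cv2.imwrite("pics/g3.png",np.hstack([c(t,140,225),c(s,230,140)]))
```

```text
t 13.43 pos [659.9 259.5 260.3] th -1.5703 w 0.7 gf 0.0 F [-0.6  0.2  0.7] q6 -0.65
spin 0.001 offset [-24.5 261.9  10.3]
```

View pics/g3.png

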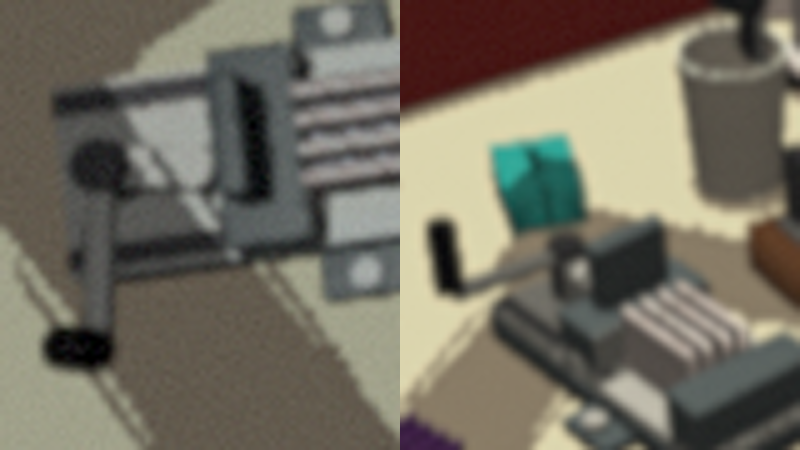

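Run:
```python
from h import *
print(onz("top",(153.9,294.8),125), tri((238,185.3),(153.9,294.8)))
c=np.array([510.5,161.8]);a=np.array([np.cos(.16),np.sin(.16)]);b=np.array([-a[1],a[0]])
piv=c+134*b;print("piv",piv,"angle", np.arctan2(*(lambda v:(v@b,-v@a))(onz("top",(153.9,294.8),125)[:2]-piv)))
t=cv2.imread("pics/top3.png")
S,v=prof(t,"top",c,.16,120,90,1,15,5,step=2);v=v.mean(0)
print("rib y profile z120",[(int(s),int(x)) for s,x in zip(S,v) if 30<s])
```

```text
[394.69340901 286.78367    125.        ] (array([395.60301457, 285.79887689, 126.76303642]), np.float64(2.094482945457132))
piv [489.15136031 294.08845597] angle 0.08281988122401529
rib y profile z120 [(32, 96), (34, 95), (36, 96), (38, 93), (40, 82), (42, 62), (44, 40), (46, 21), (48, 11), (50, 11), (52, 22), (54, 41), (56, 66), (58, 84), (60, 91), (62, 88), (64, 81), (66, 75), (68, 91), (70, 122), (72, 146), (74, 157), (76, 159), (78, 159), (80, 159), (82, 158), (84, 158), (86, 157), (88, 152), (90, 148)]
```

>>> play_rows(motion=[{"offset": [-0.0044,0.0438,0],"spin": 0,"grip": -0.4},{"offset": [-0.0044,0.0438,0],"spin": 0,"grip": -0.4},{"offset": [-0.0044,0.0438,0],"spin": 0,"grip": -0.4},{"offset": [-0.0044,0.0438,0],"spin": 0,"grip": -0.4},{"offset": [-0.0044,0.0438,0],"spin": 0,"grip": -0.4},{"offset": [-0.0044,0.0438,0.02],"spin": 0,"grip": -0.4},{"offset": [0,0,0.02],"spin": 0,"grip": -0.4},{"offset": [0,0,0],"spin": 0,"grip": -0.4}])

```text
time_s: 14.52
ee_pos: [394.2, 284.2, 213.1]
tcp_rot: [0.002, 0.707, -0.707, 0.0]
wrist_force: [0.4, 0.6, 0.7]
gripper_width: 0.702
gripper_force: 0.0
```

Run:
```python
from h import *
go(397,286,160,-np.pi/2)
```

```text
t 14.53 pos [394.2 284.2 213.1] th -1.5701 w 0.702 gf 0.0 F [0.4 0.6 0.7] q6 -1.03
spin 0.001 offset [-1.8 -2.8 53.1]
```

>>> play_rows(motion=[{"offset": [-0.0018,-0.0028,0.02],"spin": 0,"grip": -0.4},{"offset": [0,0,0.02],"spin": 0,"grip": -0.4},{"offset": [0,0,0.012],"spin": 0,"grip": -0.4},{"offset": [0,0,0],"spin": 0,"grip": -0.4},{"offset": [0,0,0],"spin": 0,"grip": 0},{"offset": [0,0,0],"spin": 0,"grip": 0.3},{"offset": [0,0,0],"spin": 0,"grip": 1},{"offset": [0,0,0],"spin": 0,"grip": 1}])

```text
time_s: 15.52
ee_pos: [397.4, 286.8, 163.7]
tcp_rot: [0.0, 0.707, -0.707, -0.0]
wrist_force: [-8.9, -0.5, 8.9]
gripper_width: 0.239
gripper_force: 58.5
```

>>> play_rows(motion=[{"offset": [0,0,0],"spin": 0,"grip": 1},{"offset": [0,0,0],"spin": 0,"grip": 1}])

```text
time_s: 15.78
ee_pos: [397.4, 286.9, 163.7]
tcp_rot: [0.0, 0.707, -0.707, -0.0]
wrist_force: [-8.0, -0.1, 9.6]
gripper_width: 0.242
gripper_force: 58.5
```

Run:
```python
from h import *
go(397,286,160,-np.pi/2)
```

```text
t 15.78 pos [397.4 286.9 163.7] th -1.5707 w 0.242 gf 58.5 F [-8.  -0.1  9.6] q6 -1.03
spin 0.0 offset [0.9 0.4 3.7]
```

Run:
```python
from h import *
p=np.array([487.2,294.]);R=90.1;f=-3.0627;th=-1.5707;cur=np.array([397.4,286.9])
for i in range(15):
    f-=.0993;n=p+R*np.array([np.cos(f),np.sin(f)]);d=n-cur;cur=n
    print(np.round([d[0]*np.cos(th)+d[1]*np.sin(th),d[0]*np.sin(th)-d[1]*np.cos(th)],1),end=" ");th-=.094
```

```text
[-8.9  0.3] [-8.9  0.2] [-8.9  0.2] [-8.9  0.1] [-8.9  0.1] [-8.9  0. ] [-8.9 -0. ] [-8.9 -0.1] [-8.9 -0.1] [-8.9 -0.2] [-8.9 -0.2] [-8.9 -0.3] [-8.9 -0.3] [-8.9 -0.4] [-8.9 -0.4]
```

>>> play_rows(motion=[{"offset": [-0.0089,0.0003,0],"spin": 0.094,"grip": 1},{"offset": [-0.0089,0.0002,0],"spin": 0.094,"grip": 1},{"offset": [-0.0089,0.0002,0],"spin": 0.094,"grip": 1},{"offset": [-0.0089,0.0001,0],"spin": 0.094,"grip": 1},{"offset": [-0.0089,0.0001,0],"spin": 0.094,"grip": 1}])

```text
time_s: 16.4
ee_pos: [403.7, 330.1, 163.7]
tcp_rot: [-0.001, -0.521, 0.853, 0.001]
wrist_force: [-14.1, -1.8, 14.6]
gripper_width: 0.238
gripper_force: 59.2
```

Run:
```python
from h import *
f=-3.0627-5*.0993
go(487.2+90.1*np.cos(f),294+90.1*np.sin(f),163.7)
```

```text
t 16.4 pos [403.7 330.1 163.7] th -2.0447 w 0.238 gf 59.2 F [-14.1  -1.8  14.6] q6 -1.53
spin 0 offset [-0.9 -0.8 -0. ]
```

>>> play_rows(motion=[{"offset": [-0.0089,0.001,-0.001],"spin": 0.094,"grip": 1},{"offset": [-0.0089,0,-0.001],"spin": 0.094,"grip": 1},{"offset": [-0.0089,0,0],"spin": 0.094,"grip": 1},{"offset": [-0.0089,0,0],"spin": 0.094,"grip": 1},{"offset": [-0.0089,-0.0001,0],"spin": 0.094,"grip": 1},{"offset": [-0.0089,-0.0001,0],"spin": 0.094,"grip": 1}])

```text
time_s: 17.15
ee_pos: [436.2, 370.4, 163.9]
tcp_rot: [-0.003, -0.263, 0.965, 0.0]
wrist_force: [-14.9, 2.8, 1.5]
gripper_width: 0.243
gripper_force: 59.5
```

Run:
```python
from h import *
f=-3.0627-11*.0993
go(487.2+90.1*np.cos(f),294+90.1*np.sin(f),163.7)
```

```text
t 17.15 pos [436.2 370.4 163.9] th -2.6101 w 0.243 gf 59.5 F [-14.9   2.8   1.5] q6 -2.08
spin 0 offset [-2.9 -1.6  0.2]
```

>>> play_rows(motion=[{"offset": [-0.0089,0,0],"spin": 0.094,"grip": 1},{"offset": [-0.0089,-0.0002,0],"spin": 0.094,"grip": 1},{"offset": [-0.0089,-0.0002,0],"spin": 0.094,"grip": 1},{"offset": [-0.0089,-0.0003,0],"spin": 0.094,"grip": 1},{"offset": [-0.002,0,0],"spin": 0,"grip": 1},{"offset": [0,0,0],"spin": 0,"grip": 1}])

```text
time_s: 17.9
ee_pos: [469.2, 384.4, 164.0]
tcp_rot: [-0.004, -0.08, 0.997, -0.0]
wrist_force: [-25.5, 5.7, 6.3]
gripper_width: 0.24
gripper_force: 60.8
```

Run:
```python
from h import *
f=-3.0627-15*.0993
go(487.2+90.1*np.cos(f),294+90.1*np.sin(f),163.7)
```

```text
t 17.9 pos [469.2 384.4 164. ] th -2.9815 w 0.24 gf 60.8 F [-25.5   5.7   6.3] q6 -2.41
spin 0 offset [-3.4 -2.   0.3]
```

>>> play_rows(motion=[{"offset": [-0.003,0,0],"spin": 0,"grip": 1},{"offset": [0,0,0],"spin": 0,"grip": 1}])

```text
time_s: 18.15
ee_pos: [469.7, 384.4, 163.9]
tcp_rot: [-0.006, -0.08, 0.997, -0.001]
wrist_force: [-39.8, 6.3, 14.1]
gripper_width: 0.247
gripper_force: 61.6
```

Run:
```python
from h import *
from scipy.optimize import least_squares
o=r.get_obs()["ee_pos"];print(o)
P=np.array([(397.4,286.9),(403.7,330.1),(436.2,370.4),(469.2,384.4),o[:2]])
f=least_squares(lambda c:np.hypot(*(P-c).T)-90,(488,294));print(f.x,f.fun)
v=P-f.x;print("angles vs world -x cw",np.arctan2(v[:,1],-v[:,0]),"open expected",np.pi/2-.16)
```

```text
[469.69749673 384.42979842 163.88560211]
[486.9796568 296.1173867] [ 0.05262422 -0.05379806 -0.01955666  0.05518312 -0.01247242]
angles vs world -x cw [-0.10253513  0.38743031  0.97116151  1.37206     1.37754509] open expected 1.4107963267948966
```

>>> play_rows(motion=[{"offset": [0.003,0,0],"spin": 0,"grip": 1},{"offset": [0.002,0,0],"spin": 0,"grip": 0.3},{"offset": [0,0,0],"spin": 0,"grip": -0.3},{"offset": [0,0,0],"spin": 0,"grip": -0.4},{"offset": [0,0,-0.02],"spin": 0,"grip": -0.4},{"offset": [0,0,-0.04],"spin": 0,"grip": -0.4},{"offset": [0,0,-0.04],"spin": 0,"grip": -0.4},{"offset": [0,0,0],"spin": 0,"grip": -0.4}])

```text
time_s: 19.15
ee_pos: [473.4, 384.7, 268.8]
tcp_rot: [0.002, -0.08, 0.997, 0.002]
wrist_force: [-0.2, -0.1, -0.2]
gripper_width: 0.703
gripper_force: 0.0
```

Run:
```python
from h import *
go(499.6,224,240)
```

```text
t 19.15 pos [473.4 384.7 268.8] th -2.9811 w 0.703 gf 0.0 F [-0.2 -0.1 -0.2] q6 -2.41
spin 0 offset [  -0.2 -162.8   28.8]
```

>>> play_rows(motion=[{"offset": [0,-0.04,0],"spin": 0,"grip": -0.4},{"offset": [0,-0.04,0],"spin": 0,"grip": -0.4},{"offset": [0,-0.04,0],"spin": 0,"grip": -0.4},{"offset": [0,-0.0428,0.015],"spin": 0,"grip": -0.4},{"offset": [0,0,0.03],"spin": 0,"grip": -0.4},{"offset": [0,0,0.02],"spin": 0,"grip": -0.4},{"offset": [0,0,0],"spin": 0,"grip": -0.4},{"offset": [0,0,0],"spin": 0,"grip": -0.4}])

```text
time_s: 20.15
ee_pos: [498.3, 223.2, 200.4]
tcp_rot: [0.0, -0.08, 0.997, 0.0]
wrist_force: [0.9, 0.4, 0.1]
gripper_width: 0.7
gripper_force: 0.0
```

Run:
```python
from h import *
go(499.6,224,160)
for n in("top","side"): cv2.imwrite(f"pics/{n}4.png",r.get_image(n)[:,:,::-1])
t=cv2.imread("pics/top4.png");s=cv2.imread("pics/side4.png")
c=lambda im,x,y:cv2.resize(im[y:y+90,x:x+80],None,fx=5,fy=5,interpolation=cv2.INTER_CUBIC)
cv2.imwrite("pics/g4.png",np.hstack([c(t,110,220),c(s,230,130)]))
```

```text
t 20.15 pos [498.3 223.2 200.4] th -2.9808 w 0.7 gf 0.0 F [0.9 0.4 0.1] q6 -2.19
spin 0 offset [-1.4  0.5 40.4]
```

View pics/g4.png

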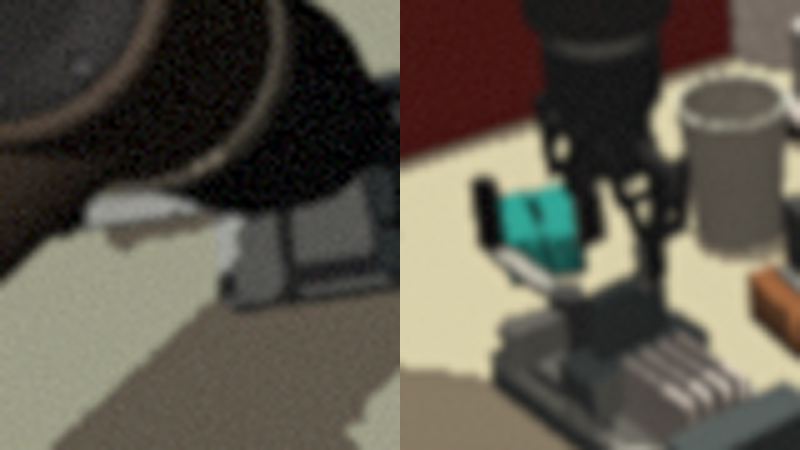

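The lever arm now points along +y (side ≈ 325... grip at 247,172), and the fingers straddle the rib. Going down to pinch.

>>> play_rows(motion=[{"offset": [-0.001,0,0.02],"spin": 0,"grip": -0.4},{"offset": [0,0,0.015],"spin": 0,"grip": -0.4},{"offset": [0,0,0.004],"spin": 0,"grip": -0.4},{"offset": [0,0,0],"spin": 0,"grip": 0},{"offset": [0,0,0],"spin": 0,"grip": 0.4},{"offset": [0,0,0],"spin": 0,"grip": 1},{"offset": [0,0,0],"spin": 0,"grip": 1},{"offset": [0,0,0],"spin": 0,"grip": 1}])

```text
time_s: 21.25
ee_pos: [499.1, 223.4, 161.6]
tcp_rot: [0.0, -0.08, 0.997, 0.0]
wrist_force: [-1.8, -1.2, 5.9]
gripper_width: 0.179
gripper_force: 59.2
```

Run:
```python
from h import *
go(499.6,224,160)
```

```text
t 21.25 pos [499.1 223.4 161.6] th -2.9805 w 0.179 gf 59.2 F [-1.8 -1.2  5.9] q6 -2.19
spin 0 offset [-0.6  0.5  1.6]
```

Pinched the rib (15 mm). Pull +y (tool +y) 40 mm.

>>> play_rows(motion=[{"offset": [0,0.008,0],"spin": 0,"grip": 1},{"offset": [0,0.009,0],"spin": 0,"grip": 1},{"offset": [0,0.009,0],"spin": 0,"grip": 1},{"offset": [0,0.009,0],"spin": 0,"grip": 1},{"offset": [0,0.005,0],"spin": 0,"grip": 1},{"offset": [0,0.002,0],"spin": 0,"grip": 1},{"offset": [0,0,0],"spin": 0,"grip": 1}])

```text
time_s: 22.12
ee_pos: [492.6, 263.0, 161.6]
tcp_rot: [0.0, -0.08, 0.997, -0.001]
wrist_force: [2.1, -10.7, 7.2]
gripper_width: 0.181
gripper_force: 59.8
```

Run:
```python
from h import *
go(499.1-40*.159,223.4+40*.987,160)
```

```text
t 22.12 pos [492.6 263.  161.6] th -2.9806 w 0.181 gf 59.8 F [  2.1 -10.7   7.2] q6 -2.25
spin 0 offset [-0.1 -0.2  1.6]
```

>>> play_rows(motion=[{"offset": [0,0.002,0],"spin": 0,"grip": 1},{"offset": [0,0.001,0],"spin": 0,"grip": 1},{"offset": [0,0,0],"spin": 0,"grip": 1}])

```text
time_s: 22.5
ee_pos: [492.6, 263.5, 161.6]
tcp_rot: [-0.0, -0.08, 0.997, -0.003]
wrist_force: [9.5, -22.6, 8.7]
gripper_width: 0.178
gripper_force: 60.0
```

>>> play_rows(motion=[{"offset": [0,-0.003,0],"spin": 0,"grip": 1},{"offset": [0,-0.001,0],"spin": 0,"grip": 0.4},{"offset": [0,0,0],"spin": 0,"grip": 0},{"offset": [0,0,0],"spin": 0,"grip": -0.4},{"offset": [0,0,-0.03],"spin": 0,"grip": -0.4},{"offset": [0,0,-0.04],"spin": 0,"grip": -0.4},{"offset": [0,0,-0.03],"spin": 0,"grip": -0.4},{"offset": [0,0,0],"spin": -0.17,"grip": -1}])

```text
time_s: 23.5
ee_pos: [493.1, 264.9, 263.7]
tcp_rot: [0.002, -0.167, 0.986, 0.001]
wrist_force: [-0.1, -0.2, -0.3]
gripper_width: 0.891
gripper_force: 0.0
```

>>> play_rows(motion=[{"offset": [0,0,0],"spin": -0.175,"grip": -1},{"offset": [0,0,0],"spin": -0.175,"grip": -1},{"offset": [0,0,0],"spin": -0.175,"grip": -1},{"offset": [0,0,0],"spin": -0.175,"grip": -1},{"offset": [0,0,0],"spin": -0.175,"grip": -1},{"offset": [0,0,0],"spin": -0.175,"grip": -1},{"offset": [0,0,0],"spin": -0.175,"grip": -1},{"offset": [0,0,0],"spin": -0.175,"grip": -1}])

```text
time_s: 24.5
ee_pos: [492.2, 264.1, 260.7]
tcp_rot: [0.0, 0.763, -0.646, -0.0]
wrist_force: [-0.4, -0.3, -0.0]
gripper_width: 1.001
gripper_force: 0.0
```

Run:
```python
from h import *
go(510.2,161.8,240,-np.pi/2+.16)
```

```text
t 24.5 pos [492.2 264.1 260.7] th -1.4046 w 1.001 gf 0.0 F [-0.4 -0.3 -0. ] q6 -0.68
spin 0.006 offset [103.9  -1.5  20.7]
```

>>> play_rows(motion=[{"offset": [0.04,0,0],"spin": 0.006,"grip": -1},{"offset": [0.04,-0.001,0],"spin": 0,"grip": -1},{"offset": [0.024,-0.0005,0.02],"spin": 0,"grip": -1},{"offset": [0,0,0.03],"spin": 0,"grip": -1},{"offset": [0,0,0.03],"spin": 0,"grip": -1},{"offset": [0,0,0.03],"spin": 0,"grip": -1},{"offset": [0,0,0.02],"spin": 0,"grip": -1},{"offset": [0,0,0],"spin": 0,"grip": -1}])

```text
time_s: 25.5
ee_pos: [509.2, 161.0, 129.5]
tcp_rot: [0.002, 0.759, -0.651, -0.0]
wrist_force: [0.8, 0.6, 0.1]
gripper_width: 1.001
gripper_force: 0.0
```

Run:
```python
from h import *
go(510.2,161.8,112,-np.pi/2+.16)
```

```text
t 25.5 pos [509.2 161.  129.5] th -1.4166 w 1.001 gf 0.0 F [0.8 0.6 0.1] q6 -0.52
spin -0.006 offset [-0.7 -1.1 17.5]
```

>>> play_rows(motion=[{"offset": [0,-0.001,0.01],"spin": -0.006,"grip": -1},{"offset": [0,0,0.0075],"spin": 0,"grip": -1},{"offset": [0,0,0],"spin": 0,"grip": -0.6},{"offset": [0,0,0],"spin": 0,"grip": -0.3},{"offset": [0,0,0],"spin": 0,"grip": 0},{"offset": [0,0,0],"spin": 0,"grip": 1},{"offset": [0,0,0],"spin": 0,"grip": 1},{"offset": [0,0,0],"spin": 0,"grip": 1}])

```text
time_s: 26.5
ee_pos: [511.1, 161.5, 113.9]
tcp_rot: [-0.0, 0.761, -0.648, 0.0]
wrist_force: [-2.0, -0.2, 5.9]
gripper_width: 0.6
gripper_force: 64.1
```

>>> play_rows(motion=[{"offset": [0,0,-0.003],"spin": 0,"grip": 1},{"offset": [0,0,-0.005],"spin": 0,"grip": 1},{"offset": [0,0,-0.01],"spin": 0,"grip": 1},{"offset": [0,0,-0.02],"spin": 0,"grip": 1},{"offset": [0,0,-0.03],"spin": 0,"grip": 1},{"offset": [0,0,-0.04],"spin": 0,"grip": 1},{"offset": [0,0,-0.03],"spin": 0,"grip": 1},{"offset": [0,0,0],"spin": 0,"grip": 1}])

```text
time_s: 27.5
ee_pos: [511.9, 162.0, 254.3]
tcp_rot: [-0.003, 0.761, -0.648, 0.001]
wrist_force: [0.3, -0.1, -3.5]
gripper_width: 0.597
gripper_force: 63.7
```

Run:
```python
from h import *
go(500,-300,250,-np.pi/2+.075)
for n in("top","side"): cv2.imwrite(f"pics/{n}5.png",r.get_image(n)[:,:,::-1])
t=cv2.imread("pics/top5.png");s=cv2.imread("pics/side5.png")
c=lambda im,x,y,w,h,f:cv2.resize(im[y:y+h,x:x+w],None,fx=f,fy=f,interpolation=cv2.INTER_CUBIC)
cv2.imwrite("pics/g5.png",np.hstack([c(t,320,190,160,140,2.5),c(s,230,120,80,70,5)]))
# tray edges: profiles at rim z16 from both views
for n,im in(("top",t),("side",s)):
  for ax in(0,1):
    for off in (-70,0,70):
        a=np.array([np.cos(.075),np.sin(.075)]);b=np.array([-a[1],a[0]]);cc=np.array([498,-300])+off*(a if ax else b)
        S,v=prof(im,n,cc,.075,16,200,ax,3,3,step=1);v=v.mean(0);d=cv2.GaussianBlur(np.gradient(v).reshape(1,-1).astype(np.float32),(0,0),2)[0]
        i=[k for k in range(3,len(d)-3) if abs(d[k])==abs(d[k-3:k+4]).max() and abs(d[k])>2.0];print(n,ax,off,[(int(S[k]),round(float(d[k]),1)) for k in i])
```

```text
t 27.5 pos [511.9 162.  254.3] th -1.4106 w 0.597 gf 63.7 F [ 0.3 -0.1 -3.5] q6 -0.51
spin 0.085 offset [459.8  46.5   4.3]
top 0 -70 [(-132, -15.2), (132, 16.6)]
top 0 0 [(-194, 16.9), (-133, -14.4), (-122, 2.1), (117, -2.2), (131, 14.4)]
top 0 70 [(-133, -15.0), (-123, 2.9), (115, -2.4), (131, 15.4)]
top 1 -70 [(-172, -15.9), (-163, -4.5), (-157, 3.3), (162, -2.5), (174, 14.1)]
top 1 0 [(-171, -15.5), (-156, 3.6), (162, -2.4), (174, 14.3)]
top 1 70 [(-171, -15.6), (-155, 2.9), (174, 14.7)]
side 0 -70 [(-136, -13.2), (115, -2.2), (134, 16.6)]
side 0 0 [(-188, 16.9), (-137, -12.2), (134, 16.3)]
side 0 70 [(-137, -12.1), (133, 16.0)]
side 1 -70 [(-178, -11.7), (-171, -10.7), (154, -2.1), (174, 15.4)]
side 1 0 [(-177, -11.3), (-170, -10.6), (154, -2.0), (174, 15.6)]
side 1 70 [(-176, -11.6), (-169, -10.5), (175, 15.2)]
```

View pics/g5.png

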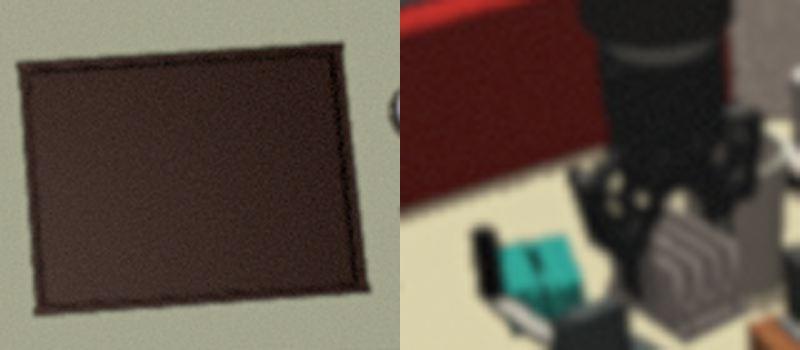

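>>> play_rows(motion=[{"offset": [0,0,0],"spin": 0.085,"grip": 1},{"offset": [0.025,0.002,0],"spin": 0,"grip": 1},{"offset": [0.045,0.004,0],"spin": 0,"grip": 1},{"offset": [0.045,0.004,0],"spin": 0,"grip": 1},{"offset": [0.045,0.004,0],"spin": 0,"grip": 1},{"offset": [0.045,0.004,0],"spin": 0,"grip": 1},{"offset": [0.045,0.004,0],"spin": 0,"grip": 1},{"offset": [0.045,0.004,0],"spin": 0,"grip": 1}])

```text
time_s: 28.6
ee_pos: [506.2, -136.1, 249.8]
tcp_rot: [0.001, 0.733, -0.68, -0.001]
wrist_force: [1.1, 0.8, -4.1]
gripper_width: 0.6
gripper_force: 63.6
```

>>> play_rows(motion=[{"offset": [0.045,0.004,0],"spin": 0,"grip": 1},{"offset": [0.045,0.004,0],"spin": 0,"grip": 1},{"offset": [0.045,0.004,0],"spin": 0,"grip": 1},{"offset": [0.045,0.004,0],"spin": 0,"grip": 1},{"offset": [0.04,0.004,0],"spin": 0,"grip": 1},{"offset": [0.03,0.003,0],"spin": 0,"grip": 1},{"offset": [0,0,0],"spin": 0,"grip": 1},{"offset": [0,0,0],"spin": 0,"grip": 1}])

```text
time_s: 29.6
ee_pos: [502.3, -385.3, 249.7]
tcp_rot: [0.0, 0.733, -0.68, -0.001]
wrist_force: [0.1, 0.1, -4.1]
gripper_width: 0.604
gripper_force: 63.6
```

Run:
```python
from h import *
go(504.6,-393.7,88,-np.pi/2+.075)
```

```text
t 29.6 pos [ 502.3 -385.3  249.7] th -1.4965 w 0.604 gf 63.6 F [ 0.1  0.1 -4.1] q6 0.42
spin -0.001 offset [  8.6  -1.7 161.7]
```

>>> play_rows(motion=[{"offset": [0.0086,-0.0017,0.02],"spin": 0,"grip": 1},{"offset": [0,0,0.04],"spin": 0,"grip": 1},{"offset": [0,0,0.04],"spin": 0,"grip": 1},{"offset": [0,0,0.03],"spin": 0,"grip": 1},{"offset": [0,0,0.015],"spin": 0,"grip": 1},{"offset": [0,0,0.006],"spin": 0,"grip": 1},{"offset": [0,0,0.004],"spin": 0,"grip": 1},{"offset": [0,0,0],"spin": 0,"grip": 1}])

```text
time_s: 30.6
ee_pos: [505.7, -394.3, 97.1]
tcp_rot: [-0.0, 0.733, -0.68, 0.001]
wrist_force: [-0.5, -0.0, -3.1]
gripper_width: 0.602
gripper_force: 63.5
```

Run:
```python
from h import *
go(504.6,-393.7,88,-np.pi/2+.075)
```

```text
t 30.6 pos [ 505.7 -394.3   97.1] th -1.4957 w 0.602 gf 63.5 F [-0.5 -0.  -3.1] q6 0.43
spin 0.0 offset [-0.7  1.   9.1]
```

>>> play_rows(motion=[{"offset": [0,0.001,0.003],"spin": 0,"grip": 1},{"offset": [0,0,0.002],"spin": 0,"grip": 1},{"offset": [0,0,0.001],"spin": 0,"grip": 1},{"offset": [0,0,0.001],"spin": 0,"grip": 1},{"offset": [0,0,0.001],"spin": 0,"grip": 1},{"offset": [0,0,0.0005],"spin": 0,"grip": 1},{"offset": [0,0,0],"spin": 0,"grip": 1}])

```text
time_s: 31.48
ee_pos: [504.3, -394.3, 88.0]
tcp_rot: [0.0, 0.733, -0.68, 0.0]
wrist_force: [0.1, 0.9, -2.6]
gripper_width: 0.602
gripper_force: 63.7
```

>>> play_rows(motion=[{"offset": [0,0,0.0005],"spin": 0,"grip": 1},{"offset": [0,0,0.0005],"spin": 0,"grip": 1},{"offset": [0,0,0],"spin": 0,"grip": 1}])

```text
time_s: 31.85
ee_pos: [504.3, -394.3, 88.0]
tcp_rot: [0.0, 0.733, -0.68, 0.0]
wrist_force: [-2.7, 2.9, 6.7]
gripper_width: 0.596
gripper_force: 64.7
```

>>> play_rows(motion=[{"offset": [0,0,0],"spin": 0,"grip": 0},{"offset": [0,0,0],"spin": 0,"grip": -0.5},{"offset": [0,0,0],"spin": 0,"grip": -1},{"offset": [0,0,0],"spin": 0,"grip": -1},{"offset": [0,0,-0.03],"spin": 0,"grip": -1},{"offset": [0,0,-0.05],"spin": 0,"grip": -1},{"offset": [0,0,-0.05],"spin": 0,"grip": -1},{"offset": [0,0,-0.03],"spin": 0,"grip": -1}])

```text
time_s: 32.85
ee_pos: [504.9, -394.7, 249.9]
tcp_rot: [-0.0, 0.733, -0.68, 0.002]
wrist_force: [0.4, 0.0, -1.1]
gripper_width: 0.999
gripper_force: 0.0
```

Run:
```python
from h import *
for n in("top","side"): cv2.imwrite(f"pics/{n}6.png",r.get_image(n)[:,:,::-1])
t=cv2.imread("pics/top6.png");s=cv2.imread("pics/side6.png")
for nm,c,yaw,z in (("B1",(708.8,80),0.005,50),("B2",(574,-38.2),-.25,50)):
    for n,im in(("top",t),("side",s)):
        b=max(np.arange(-.3,.31,.01),key=lambda d:prof(im,n,c,yaw+d,z,26,0,22)[1].mean(0).std())
        S,v=prof(im,n,c,yaw+b,z,40,0,22);v=v.mean(0);print(nm,n,round(yaw+b,3),peaks(S,v,1),peaks(S,v,-1))
go(574,-38.2,220,-np.pi/2-.25)
cv2.imwrite("pics/g6.png",cv2.resize(t[150:330,140:480],None,fx=2.3,fy=2.3,interpolation=cv2.INTER_CUBIC))
```

```text
B1 top 0.015 [(-22.5, 146), (-8.5, 169), (6.0, 150), (22.5, 169), (33.5, 176)] [(-32.5, 44), (-16.0, 64), (-1.0, 64), (13.0, 62), (24.5, 166), (38.0, 175)]
B1 side -0.005 [(-21.0, 174), (-6.5, 182), (8.0, 174)] [(-33.0, 85), (-14.0, 141), (1.0, 142), (15.5, 137)]
B2 top -0.25 [(-22.0, 163), (-8.0, 163), (6.5, 163), (21.0, 159), (32.0, 177)] [(-29.5, 65), (-14.5, 89), (0.0, 84), (14.0, 79), (24.0, 155), (37.0, 176)]
B2 side -0.25 [(-21.0, 205), (-6.5, 207), (8.0, 205), (25.0, 219), (35.0, 225)] [(-30.0, 97), (-14.0, 116), (0.5, 117), (15.0, 114), (26.5, 219), (38.5, 225)]
t 32.95 pos [ 505.8 -395.2  251.5] th -1.4953 w 1.001 gf 0.0 F [-0.4 -0.3  0. ] q6 0.43
spin 0.326 offset [-362.8   22.2   31.5]
```

View pics/g6.png

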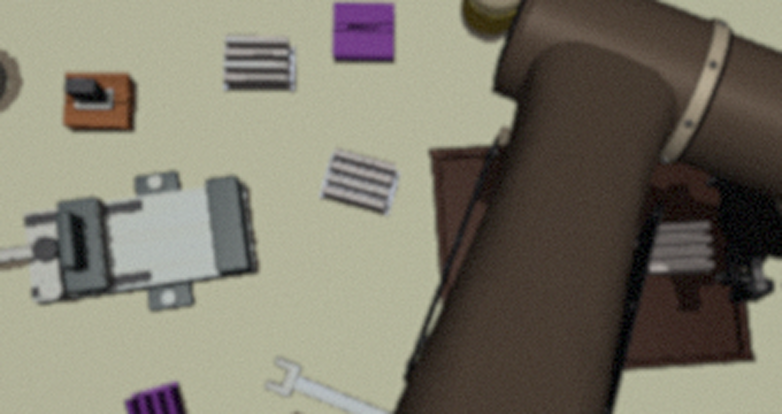

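The vise stands empty and open, the gauge is home in its stand, B0 is on the tray, and the two loose blocks have not moved (top, about 297,228 and 253,177).

>>> play_rows(motion=[{"offset": [0,0,0],"spin": 0.163,"grip": -1},{"offset": [0,0,0],"spin": 0.163,"grip": -1},{"offset": [-0.044,0.0027,0],"spin": 0,"grip": -1},{"offset": [-0.044,0.0027,0],"spin": 0,"grip": -1},{"offset": [-0.044,0.0027,0],"spin": 0,"grip": -1},{"offset": [-0.044,0.0027,0],"spin": 0,"grip": -1},{"offset": [-0.044,0.0027,0],"spin": 0,"grip": -1},{"offset": [-0.044,0.0027,0],"spin": 0,"grip": -1}])

```text
time_s: 33.95
ee_pos: [554.1, -133.1, 246.3]
tcp_rot: [-0.0, -0.613, 0.79, 0.0]
wrist_force: [0.1, 0.1, 0.0]
gripper_width: 0.998
gripper_force: 0.0
```

>>> play_rows(motion=[{"offset": [-0.044,0.0027,0],"spin": 0,"grip": -1},{"offset": [-0.044,0.0027,0],"spin": 0,"grip": -1},{"offset": [-0.011,0.0006,0.03],"spin": 0,"grip": -1},{"offset": [0,0,0.04],"spin": 0,"grip": -1},{"offset": [0,0,0.03],"spin": 0,"grip": -1},{"offset": [0,0,0],"spin": 0,"grip": -1},{"offset": [0,0,0],"spin": 0,"grip": -1}])

```text
time_s: 34.83
ee_pos: [573.6, -37.2, 147.7]
tcp_rot: [0.0, -0.613, 0.79, -0.0]
wrist_force: [0.8, -0.5, 0.8]
gripper_width: 1.003
gripper_force: 0.0
```

Run:
```python
from h import *
go(574,-38.2,84,-np.pi/2-.25)
```

```text
t 34.83 pos [573.6 -37.2 147.7] th -1.8215 w 1.003 gf 0.0 F [ 0.8 -0.5  0.8] q6 -0.53
spin -0.001 offset [ 0.9 -0.7 63.7]
```

>>> play_rows(motion=[{"offset": [0.001,-0.0007,0.03],"spin": 0,"grip": -1},{"offset": [0,0,0.02],"spin": 0,"grip": -1},{"offset": [0,0,0.0125],"spin": 0,"grip": -1},{"offset": [0,0,0],"spin": 0,"grip": -0.6},{"offset": [0,0,0],"spin": 0,"grip": -0.3},{"offset": [0,0,0],"spin": 0,"grip": 0},{"offset": [0,0,0],"spin": 0,"grip": 1},{"offset": [0,0,0],"spin": 0,"grip": 1}])

```text
time_s: 35.83
ee_pos: [574.1, -38.1, 85.7]
tcp_rot: [0.001, -0.613, 0.79, -0.001]
wrist_force: [-0.4, 2.2, 6.4]
gripper_width: 0.602
gripper_force: 64.4
```

>>> play_rows(motion=[{"offset": [0,0,0],"spin": 0,"grip": 1},{"offset": [0,0,0],"spin": 0,"grip": 1}])

```text
time_s: 36.08
ee_pos: [574.1, -38.1, 85.7]
tcp_rot: [0.001, -0.613, 0.79, -0.001]
wrist_force: [-0.6, 0.2, 6.4]
gripper_width: 0.598
gripper_force: 64.5
```

Run:
```python
from h import *
go(497.5,-299,250,-np.pi/2+.075)
```

```text
t 36.08 pos [574.1 -38.1  85.7] th -1.8214 w 0.598 gf 64.5 F [-0.6  0.2  6.4] q6 -0.52
spin -0.326 offset [ 254.4   95.9 -164.3]
```

>>> play_rows(motion=[{"offset": [0,0,-0.01],"spin": 0,"grip": 1},{"offset": [0,0,-0.03],"spin": 0,"grip": 1},{"offset": [0,0,-0.04],"spin": 0,"grip": 1},{"offset": [0,0,-0.04],"spin": 0,"grip": 1},{"offset": [0,0,0],"spin": -0.163,"grip": 1},{"offset": [0,0,0],"spin": -0.163,"grip": 1},{"offset": [0.03,0.011,0],"spin": 0,"grip": 1},{"offset": [0.04,0.015,0],"spin": 0,"grip": 1}])

```text
time_s: 37.08
ee_pos: [552.2, -110.1, 204.6]
tcp_rot: [-0.0, 0.734, -0.68, -0.0]
wrist_force: [0.4, -0.5, -3.7]
gripper_width: 0.598
gripper_force: 63.8
```

>>> play_rows(motion=[{"offset": [0.044,0.017,0],"spin": 0,"grip": 1},{"offset": [0.044,0.017,0],"spin": 0,"grip": 1},{"offset": [0.044,0.017,0],"spin": 0,"grip": 1},{"offset": [0.044,0.017,0],"spin": 0,"grip": 1},{"offset": [0.008,0.002,0],"spin": 0,"grip": 1},{"offset": [0,0,0.03],"spin": 0,"grip": 1},{"offset": [0,0,0],"spin": 0,"grip": 1},{"offset": [0,0,0],"spin": 0,"grip": 1}])

```text
time_s: 38.08
ee_pos: [497.1, -298.5, 175.2]
tcp_rot: [0.0, 0.733, -0.68, 0.0]
wrist_force: [0.7, 0.1, -3.5]
gripper_width: 0.6
gripper_force: 63.8
```

Run:
```python
from h import *
go(497.5,-299,89.7,-np.pi/2+.075)
```

```text
t 38.08 pos [ 497.1 -298.5  175.2] th -1.4949 w 0.6 gf 63.8 F [ 0.7  0.1 -3.5] q6 0.28
spin 0.001 offset [ 0.6 -0.3 85.5]
```

>>> play_rows(motion=[{"offset": [0,0,0.03],"spin": 0,"grip": 1},{"offset": [0,0,0.03],"spin": 0,"grip": 1},{"offset": [0,0,0.012],"spin": 0,"grip": 1},{"offset": [0,0,0.006],"spin": 0,"grip": 1},{"offset": [0,0,0.003],"spin": 0,"grip": 1},{"offset": [0,0,0.002],"spin": 0,"grip": 1},{"offset": [0,0,0],"spin": 0,"grip": 1}])

```text
time_s: 38.95
ee_pos: [496.9, -298.9, 91.9]
tcp_rot: [-0.0, 0.733, -0.68, 0.0]
wrist_force: [0.3, 0.3, -3.8]
gripper_width: 0.599
gripper_force: 64.0
```

>>> play_rows(motion=[{"offset": [0,0,0.001],"spin": 0,"grip": 1},{"offset": [0,0,0.001],"spin": 0,"grip": 1},{"offset": [0,0,0.0007],"spin": 0,"grip": 1},{"offset": [0,0,0],"spin": 0,"grip": 1}])

```text
time_s: 39.45
ee_pos: [496.8, -298.8, 89.7]
tcp_rot: [-0.0, 0.733, -0.68, 0.0]
wrist_force: [-2.7, 2.0, 6.4]
gripper_width: 0.6
gripper_force: 65.3
```

Contact at the expected height; release, rise and recheck B1.

>>> play_rows(motion=[{"offset": [0,0,0],"spin": 0,"grip": 0},{"offset": [0,0,0],"spin": 0,"grip": -0.5},{"offset": [0,0,0],"spin": 0,"grip": -1},{"offset": [0,0,0],"spin": 0,"grip": -1},{"offset": [0,0,-0.03],"spin": 0,"grip": -1},{"offset": [0,0,-0.05],"spin": 0,"grip": -1},{"offset": [0,0,-0.05],"spin": 0,"grip": -1},{"offset": [0,0,-0.03],"spin": 0,"grip": -1}])

```text
time_s: 40.45
ee_pos: [497.3, -299.0, 251.6]
tcp_rot: [-0.001, 0.733, -0.68, 0.001]
wrist_force: [1.0, -0.7, -1.1]
gripper_width: 1.0
gripper_force: 0.0
```

Run:
```python
from h import *
for n in("top","side"): cv2.imwrite(f"pics/{n}7.png",r.get_image(n)[:,:,::-1])
t=cv2.imread("pics/top7.png");s=cv2.imread("pics/side7.png")
for nm,c,yaw,z in (("B1",(708.8,80),0.005,50),):
    for n,im in(("top",t),("side",s)):
        b=max(np.arange(-.3,.31,.01),key=lambda d:prof(im,n,c,yaw+d,z,26,0,22)[1].mean(0).std())
        S,v=prof(im,n,c,yaw+b,z,40,0,22);v=v.mean(0);print(nm,n,round(yaw+b,3),peaks(S,v,1),peaks(S,v,-1))
go(708.8,80,220,-np.pi/2+.005)
```

```text
B1 top 0.015 [(-22.5, 141), (-8.5, 163), (6.0, 146), (22.5, 162), (33.0, 170), (39.0, 171)] [(-32.0, 42), (-16.0, 61), (-1.0, 62), (13.0, 61), (24.5, 160), (35.5, 169)]
B1 side -0.295 [(-15.0, 159), (-13.0, 159), (-4.5, 161), (9.5, 155), (36.0, 29)] [(-36.0, 92), (-14.5, 159), (-12.0, 159), (6.5, 155), (27.0, 26), (39.0, 28)]
t 40.55 pos [ 498.2 -299.4  252.9] th -1.4952 w 1.002 gf 0.0 F [ 0.8 -0.3  0.1] q6 0.28
spin 0.071 offset [-378.3 -212.5   32.9]
```

>>> play_rows(motion=[{"offset": [0,0,0],"spin": 0.071,"grip": -1},{"offset": [-0.042,-0.0236,0],"spin": 0,"grip": -1},{"offset": [-0.042,-0.0236,0],"spin": 0,"grip": -1},{"offset": [-0.042,-0.0236,0],"spin": 0,"grip": -1},{"offset": [-0.042,-0.0236,0],"spin": 0,"grip": -1},{"offset": [-0.042,-0.0236,0],"spin": 0,"grip": -1},{"offset": [-0.042,-0.0236,0],"spin": 0,"grip": -1},{"offset": [-0.042,-0.0236,0],"spin": 0,"grip": -1}])

```text
time_s: 41.55
ee_pos: [661.1, -2.6, 247.8]
tcp_rot: [0.0, 0.709, -0.706, -0.0]
wrist_force: [1.5, -0.7, 0.2]
gripper_width: 0.998
gripper_force: 0.0
```

>>> play_rows(motion=[{"offset": [-0.042,-0.0236,0],"spin": 0,"grip": -1},{"offset": [-0.042,-0.0236,0],"spin": 0,"grip": -1},{"offset": [0,0,0.03],"spin": 0,"grip": -1},{"offset": [0,0,0.04],"spin": 0,"grip": -1},{"offset": [0,0,0.02],"spin": 0,"grip": -1},{"offset": [0,0,0],"spin": 0,"grip": -1},{"offset": [0,0,0],"spin": 0,"grip": -1}])

```text
time_s: 42.42
ee_pos: [708.0, 80.1, 159.3]
tcp_rot: [-0.0, 0.709, -0.706, 0.0]
wrist_force: [0.6, -0.3, 1.1]
gripper_width: 1.001
gripper_force: 0.0
```

Run:
```python
from h import *
go(708.8,80,84,-np.pi/2+.005)
```

```text
t 42.42 pos [708.   80.1 159.3] th -1.5666 w 1.001 gf 0.0 F [ 0.6 -0.3  1.1] q6 -0.38
spin -0.001 offset [ 0.1 -0.8 75.3]
```

>>> play_rows(motion=[{"offset": [0,-0.0008,0.03],"spin": 0,"grip": -1},{"offset": [0,0,0.03],"spin": 0,"grip": -1},{"offset": [0,0,0.014],"spin": 0,"grip": -1},{"offset": [0,0,0],"spin": 0,"grip": -0.6},{"offset": [0,0,0],"spin": 0,"grip": -0.3},{"offset": [0,0,0],"spin": 0,"grip": 0},{"offset": [0,0,0],"spin": 0,"grip": 1},{"offset": [0,0,0],"spin": 0,"grip": 1}])

```text
time_s: 43.42
ee_pos: [709.3, 80.4, 86.6]
tcp_rot: [-0.001, 0.709, -0.706, 0.001]
wrist_force: [-1.0, -0.4, 6.4]
gripper_width: 0.6
gripper_force: 65.1
```

>>> play_rows(motion=[{"offset": [0,0,0],"spin": 0,"grip": 1},{"offset": [0,0,0],"spin": 0,"grip": 1}])

```text
time_s: 43.68
ee_pos: [709.3, 80.4, 86.6]
tcp_rot: [-0.001, 0.709, -0.706, 0.001]
wrist_force: [-1.0, 0.5, 6.7]
gripper_width: 0.597
gripper_force: 65.1
```

Run:
```python
from h import *
go(497.5-95*.075,-299+95*.997,215,-np.pi/2+.075)
```

```text
t 43.67 pos [709.3  80.4  86.6] th -1.5663 w 0.597 gf 65.1 F [-1.   0.5  6.7] q6 -0.38
spin -0.071 offset [ 267.5  239.6 -128.4]
```

>>> play_rows(motion=[{"offset": [0,0,-0.01],"spin": 0,"grip": 1},{"offset": [0,0,-0.03],"spin": 0,"grip": 1},{"offset": [0,0,-0.04],"spin": 0,"grip": 1},{"offset": [0,0,-0.04],"spin": 0,"grip": 1},{"offset": [0,0,0],"spin": -0.071,"grip": 1},{"offset": [0.02,0.018,0],"spin": 0,"grip": 1},{"offset": [0.03,0.027,0],"spin": 0,"grip": 1},{"offset": [0.034,0.03,0],"spin": 0,"grip": 1}])

```text
time_s: 44.68
ee_pos: [638.5, -9.9, 204.3]
tcp_rot: [0.0, 0.733, -0.68, -0.001]
wrist_force: [1.2, -1.0, -4.8]
gripper_width: 0.595
gripper_force: 64.2
```

>>> play_rows(motion=[{"offset": [0.034,0.03,0],"spin": 0,"grip": 1},{"offset": [0.034,0.03,0],"spin": 0,"grip": 1},{"offset": [0.034,0.03,0],"spin": 0,"grip": 1},{"offset": [0.034,0.03,0],"spin": 0,"grip": 1},{"offset": [0.03,0.028,0],"spin": 0,"grip": 1},{"offset": [0.017,0.016,0],"spin": 0,"grip": 1},{"offset": [0,0,0],"spin": 0,"grip": 1},{"offset": [0,0,0],"spin": 0,"grip": 1}])

```text
time_s: 45.68
ee_pos: [490.5, -203.9, 204.9]
tcp_rot: [-0.0, 0.733, -0.68, 0.0]
wrist_force: [1.1, 0.2, -4.1]
gripper_width: 0.6
gripper_force: 64.3
```

Run:
```python
from h import *
go(490.4,-204.3,90.6,-np.pi/2+.075)
```

```text
t 45.67 pos [ 490.5 -203.9  204.9] th -1.4959 w 0.6 gf 64.3 F [ 1.1  0.2 -4.1] q6 0.1
spin -0.0 offset [4.000e-01 1.000e-01 1.143e+02]
```

>>> play_rows(motion=[{"offset": [0,0,0.04],"spin": 0,"grip": 1},{"offset": [0,0,0.035],"spin": 0,"grip": 1},{"offset": [0,0,0.022],"spin": 0,"grip": 1},{"offset": [0,0,0.008],"spin": 0,"grip": 1},{"offset": [0,0,0.004],"spin": 0,"grip": 1},{"offset": [0,0,0.002],"spin": 0,"grip": 1},{"offset": [0,0,0],"spin": 0,"grip": 1}])

```text
time_s: 46.55
ee_pos: [490.4, -204.0, 94.3]
tcp_rot: [-0.0, 0.733, -0.68, 0.0]
wrist_force: [0.1, -0.7, -3.9]
gripper_width: 0.596
gripper_force: 64.1
```

>>> play_rows(motion=[{"offset": [0,0,0.001],"spin": 0,"grip": 1},{"offset": [0,0,0.001],"spin": 0,"grip": 1},{"offset": [0,0,0.001],"spin": 0,"grip": 1},{"offset": [0,0,0],"spin": 0,"grip": 1}])

```text
time_s: 47.05
ee_pos: [490.0, -204.1, 90.7]
tcp_rot: [0.0, 0.733, -0.68, -0.0]
wrist_force: [-0.6, -0.2, -4.3]
gripper_width: 0.606
gripper_force: 64.1
```

>>> play_rows(motion=[{"offset": [0,0,0.0005],"spin": 0,"grip": 1},{"offset": [0,0,0.0005],"spin": 0,"grip": 1},{"offset": [0,0,0],"spin": 0,"grip": 1}])

```text
time_s: 47.42
ee_pos: [490.0, -204.1, 90.6]
tcp_rot: [-0.0, 0.733, -0.68, 0.0]
wrist_force: [-4.2, 1.1, 6.8]
gripper_width: 0.601
gripper_force: 65.7
```

>>> play_rows(motion=[{"offset": [0,0,0],"spin": 0,"grip": 0},{"offset": [0,0,0],"spin": 0,"grip": -0.5},{"offset": [0,0,0],"spin": 0,"grip": -1},{"offset": [0,0,0],"spin": 0,"grip": -1},{"offset": [0,0,-0.03],"spin": 0,"grip": -1},{"offset": [0,0,-0.05],"spin": 0,"grip": -1},{"offset": [0,0,-0.06],"spin": 0,"grip": -1},{"offset": [0,0,-0.06],"spin": 0,"grip": -1}])

```text
time_s: 48.42
ee_pos: [489.7, -204.1, 291.6]
tcp_rot: [0.0, 0.733, -0.68, -0.0]
wrist_force: [0.6, 0.4, -0.1]
gripper_width: 1.001
gripper_force: 0.0
```

>>> play_rows(motion=[{"offset": [-0.045,0,0],"spin": 0,"grip": -1},{"offset": [-0.06,0,0],"spin": 0,"grip": -1},{"offset": [-0.06,0,0],"spin": 0,"grip": -1},{"offset": [-0.06,0,0],"spin": 0,"grip": -1},{"offset": [-0.06,0,0],"spin": 0,"grip": -1},{"offset": [-0.06,0,0],"spin": 0,"grip": -1},{"offset": [-0.04,0,0],"spin": 0,"grip": -1},{"offset": [0,0,0],"spin": 0,"grip": -1}])

```text
time_s: 49.42
ee_pos: [461.0, 182.3, 289.5]
tcp_rot: [0.0, 0.734, -0.679, 0.0]
wrist_force: [0.3, -0.5, -0.7]
gripper_width: 0.998
gripper_force: 0.0
```

Run:
```python
from h import *
for n in("top","side"): cv2.imwrite(f"pics/{n}8.png",r.get_image(n)[:,:,::-1])
t=cv2.imread("pics/top8.png");s=cv2.imread("pics/side8.png")
c=np.array([497.5,-299]);b=np.array([-.075,.997])
for o in(-95,0,95):
    for n,im in(("top",t),("side",s)):
        S,v=prof(im,n,c+o*b,.075,54,40,0,22);v=v.mean(0);print(o,n,peaks(S,v,1),peaks(S,v,-1))
go(500,0,300)
cv2.imwrite("pics/g8.png",s[120:400,200:520].repeat(2,0).repeat(2,1))
```

```text
-95 top [(-39.0, 35), (-22.0, 140), (-7.5, 140), (7.0, 138), (21.0, 137), (36.5, 34)] [(-36.0, 34), (-13.5, 102), (1.0, 97), (15.0, 90), (32.0, 31)]
-95 side [(-38.0, 72), (-21.0, 181), (-6.5, 183), (8.0, 180), (22.5, 178)] [(-39.0, 72), (-32.0, 70), (-14.0, 93), (0.5, 96), (15.0, 97), (34.5, 32)]
0 top [(-37.0, 42), (-22.5, 140), (-8.0, 144), (6.5, 140), (20.5, 137), (35.5, 40)] [(-32.0, 38), (-14.0, 102), (0.5, 99), (15.0, 91), (30.0, 37), (38.5, 39)]
0 side [(-38.5, 71), (-35.5, 71), (-21.5, 176), (-7.0, 178), (7.5, 173), (22.0, 175)] [(-37.5, 71), (-32.5, 71), (-14.0, 97), (0.5, 98), (15.0, 100), (34.5, 32)]
95 top [(-25.0, 118), (-10.5, 117), (3.5, 115), (15.5, 47), (21.5, 47), (28.0, 47), (37.0, 46)] [(-30.5, 95), (-16.0, 91), (-2.0, 85), (13.0, 45), (18.5, 46), (25.0, 45), (34.0, 45), (39.0, 46)]
95 side [(-39.0, 147), (-24.0, 147), (-9.5, 149), (4.5, 140), (21.0, 35), (26.5, 35), (32.5, 36)] [(-31.5, 95), (-17.0, 98), (-2.5, 98), (17.0, 33), (24.0, 35), (29.5, 35), (38.0, 35)]
t 49.52 pos [461.  180.1 289.5] th -1.4945 w 1.006 gf 0.0 F [-0.2  0.1 -1.2] q6 -0.69
spin 0 offset [182.6 -25.2 -10.5]
```

View pics/top8.png

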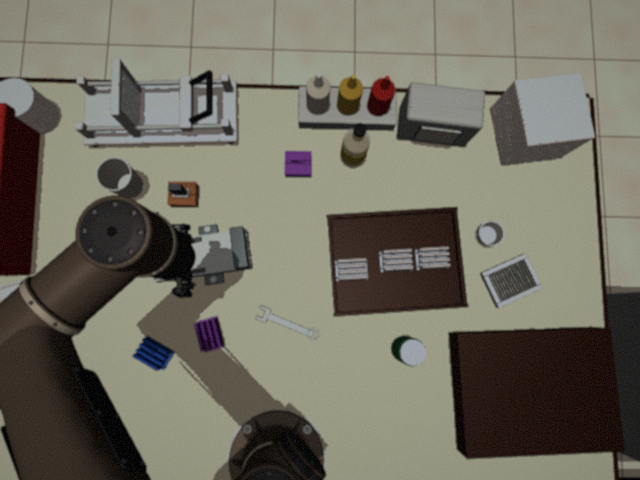

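View pics/g8.png

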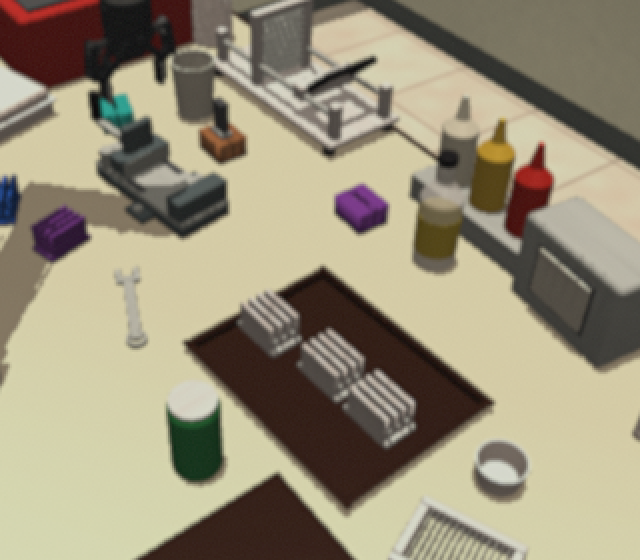

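Run:
```python
from h import *
t=cv2.imread("pics/top8.png");s=cv2.imread("pics/side8.png")
c=np.array([497.5,-299]);a=np.array([.997,.075]);b=np.array([-.075,.997])
for n,im in(("top",t),("side",s)):
    for yaw in(.075,):
        bb=max(np.arange(-.3,.31,.01),key=lambda d:prof(im,n,c-17*a+115*b,yaw+d,54,26,0,22)[1].mean(0).std());print(n,"yaw",yaw+bb)
    for z in (54,12):
        for ref in (0,115):
            S,v=prof(im,n,c+(-17*a+115*b if ref else 0*a),.075,z,60,1,20,9,step=3);print(n,z,ref,[(int(i),int(j)) for i,j in zip(S,v.mean(0))])
```

```text
top yaw 0.08500000000000028
top 54 0 [(-60, 122), (-57, 112), (-54, 103), (-51, 90), (-48, 110), (-45, 137), (-42, 112), (-39, 57), (-36, 40), (-33, 72), (-30, 108), (-27, 121), (-24, 124), (-21, 124), (-18, 124), (-15, 125), (-12, 125), (-9, 123), (-6, 124), (-3, 126), (0, 126), (3, 124), (6, 122), (9, 122), (12, 122), (15, 121), (18, 120), (21, 119), (24, 120), (27, 123), (30, 124), (33, 122), (36, 118), (39, 104), (42, 97), (45, 122), (48, 132), (51, 92), (54, 49), (57, 43), (60, 44)]
top 54 115 [(-60, 44), (-57, 44), (-54, 46), (-51, 45), (-48, 47), (-45, 47), (-42, 46), (-39, 46), (-36, 46), (-33, 75), (-30, 114), (-27, 125), (-24, 125), (-21, 123), (-18, 126), (-15, 129), (-12, 128), (-9, 127), (-6, 128), (-3, 127), (0, 124), (3, 126), (6, 125), (9, 125), (12, 124), (15, 126), (18, 127), (21, 126), (24, 126), (27, 127), (30, 129), (33, 128), (36, 128), (39, 122), (42, 120), (45, 136), (48, 113), (51, 56), (54, 38), (57, 58), (60, 109)]
top 12 0 [(-60, 92), (-57, 122), (-54, 138), (-51, 103), (-48, 50), (-45, 42), (-42, 77), (-39, 109), (-36, 121), (-33, 123), (-30, 124), (-27, 
[... 1969 characters left out ...]
), (-3, 109), (0, 112), (3, 113), (6, 113), (9, 113), (12, 114), (15, 113), (18, 112), (21, 112), (24, 111), (27, 109), (30, 110), (33, 113), (36, 113), (39, 113), (42, 113), (45, 112), (48, 111), (51, 108), (54, 105), (57, 102), (60, 101)]
side 12 115 [(-60, 63), (-57, 61), (-54, 60), (-51, 56), (-48, 50), (-45, 45), (-42, 54), (-39, 85), (-36, 125), (-33, 150), (-30, 143), (-27, 113), (-24, 89), (-21, 89), (-18, 96), (-15, 94), (-12, 86), (-9, 80), (-6, 80), (-3, 84), (0, 92), (3, 102), (6, 109), (9, 114), (12, 113), (15, 114), (18, 113), (21, 113), (24, 113), (27, 111), (30, 111), (33, 111), (36, 112), (39, 114), (42, 116), (45, 117), (48, 117), (51, 114), (54, 111), (57, 111), (60, 120)]
```

The view shows the disturbance: B1 was knocked about 28 mm, to top px 352,269. It still stands flat, but its foot is about 2 mm from the tray wall. I'll pick it up and set it back in line.

Run:
```python
from h import *
go(471.8,-183.7,180,-np.pi/2+.078)
```

```text
t 49.52 pos [461.  180.1 289.5] th -1.4945 w 1.006 gf 0.0 F [-0.2  0.1 -1.2] q6 -0.69
spin -0.002 offset [363.5  17.5 109.5]
```

>>> play_rows(motion=[{"offset": [0.04,0.002,0],"spin": 0,"grip": -1},{"offset": [0.06,0.003,0],"spin": 0,"grip": -1},{"offset": [0.06,0.003,0],"spin": 0,"grip": -1},{"offset": [0.06,0.003,0],"spin": 0,"grip": -1},{"offset": [0.06,0.003,0],"spin": 0,"grip": -1},{"offset": [0.05,0.002,0],"spin": 0,"grip": -1},{"offset": [0.033,0.0015,0],"spin": 0,"grip": -1},{"offset": [0,0,0.04],"spin": 0,"grip": -1}])

```text
time_s: 50.52
ee_pos: [471.7, -186.8, 251.6]
tcp_rot: [-0.002, 0.732, -0.682, 0.002]
wrist_force: [1.7, 0.5, -1.4]
gripper_width: 0.998
gripper_force: 0.0
```

>>> play_rows(motion=[{"offset": [0,0,0.04],"spin": 0,"grip": -1},{"offset": [0,0,0.03],"spin": 0,"grip": -1},{"offset": [0,0,0],"spin": 0,"grip": -1},{"offset": [0,0,0],"spin": 0,"grip": -1}])

```text
time_s: 51.02
ee_pos: [471.3, -184.1, 180.9]
tcp_rot: [-0.0, 0.733, -0.68, 0.001]
wrist_force: [0.4, -0.1, -0.1]
gripper_width: 0.999
gripper_force: 0.0
```

Run:
```python
from h import *
go(471.8,-183.7,90.5,-np.pi/2+.078)
t=r.get_image("top");c=np.array([471.8,-183.7])
cv2.imwrite("pics/top9.png",t[:,:,::-1])
```

```text
t 51.02 pos [ 471.3 -184.1  180.9] th -1.4963 w 0.999 gf 0.0 F [ 0.4 -0.1 -0.1] q6 0.06
spin -0.003 offset [-0.3 -0.5 90.4]
```

>>> play_rows(motion=[{"offset": [0,-0.0005,0.04],"spin": -0.003,"grip": -1},{"offset": [0,0,0.03],"spin": 0,"grip": -1},{"offset": [0,0,0.02],"spin": 0,"grip": -1},{"offset": [0,0,0],"spin": 0,"grip": -0.6},{"offset": [0,0,0],"spin": 0,"grip": -0.3},{"offset": [0,0,0],"spin": 0,"grip": 0},{"offset": [0,0,0],"spin": 0,"grip": 1},{"offset": [0,0,0],"spin": 0,"grip": 1}])

```text
time_s: 52.08
ee_pos: [472.2, -183.5, 91.4]
tcp_rot: [-0.001, 0.734, -0.679, 0.001]
wrist_force: [-2.4, 0.6, 6.3]
gripper_width: 0.602
gripper_force: 64.0
```

>>> play_rows(motion=[{"offset": [0,0,0],"spin": 0,"grip": 1},{"offset": [0,0,0],"spin": 0,"grip": 1}])

```text
time_s: 52.32
ee_pos: [472.2, -183.5, 91.4]
tcp_rot: [-0.001, 0.734, -0.679, 0.001]
wrist_force: [-0.8, 0.9, 7.6]
gripper_width: 0.599
gripper_force: 64.0
```

Run:
```python
from h import *
go(497.5-96*.075,-299+96*.997,120,-np.pi/2+.075)
```

```text
t 52.33 pos [ 472.2 -183.5   91.4] th -1.4924 w 0.599 gf 64.0 F [-0.8  0.9  7.6] q6 0.06
spin 0.003 offset [ 21.1 -16.6 -28.6]
```

>>> play_rows(motion=[{"offset": [0,0,-0.01],"spin": 0,"grip": 1},{"offset": [0,0,-0.015],"spin": 0,"grip": 1},{"offset": [0.0105,-0.0083,0],"spin": 0.003,"grip": 1},{"offset": [0.0105,-0.0083,0],"spin": 0,"grip": 1},{"offset": [0,0,0.01],"spin": 0,"grip": 1},{"offset": [0,0,0.007],"spin": 0,"grip": 1},{"offset": [0,0,0.003],"spin": 0,"grip": 1},{"offset": [0,0,0],"spin": 0,"grip": 1}])

```text
time_s: 53.32
ee_pos: [489.2, -202.9, 94.2]
tcp_rot: [0.0, 0.733, -0.68, -0.0]
wrist_force: [0.3, -0.3, -4.6]
gripper_width: 0.598
gripper_force: 63.8
```

>>> play_rows(motion=[{"offset": [0,0,0.001],"spin": 0,"grip": 1},{"offset": [0,0,0.001],"spin": 0,"grip": 1},{"offset": [0,0,0],"spin": 0,"grip": 1}])

```text
time_s: 53.7
ee_pos: [489.6, -203.0, 92.8]
tcp_rot: [-0.0, 0.733, -0.68, 0.0]
wrist_force: [1.1, -0.8, -3.4]
gripper_width: 0.597
gripper_force: 63.8
```

>>> play_rows(motion=[{"offset": [0,0,0.001],"spin": 0,"grip": 1},{"offset": [0,0,0.0005],"spin": 0,"grip": 1},{"offset": [0,0,0.0005],"spin": 0,"grip": 1},{"offset": [0,0,0],"spin": 0,"grip": 1}])

```text
time_s: 54.2
ee_pos: [489.6, -203.0, 91.4]
tcp_rot: [-0.0, 0.733, -0.68, 0.0]
wrist_force: [-3.5, 2.3, 5.0]
gripper_width: 0.597
gripper_force: 64.9
```

>>> play_rows(motion=[{"offset": [0,0,0.0005],"spin": 0,"grip": 1},{"offset": [0,0,0],"spin": 0,"grip": 1}])

```text
time_s: 54.45
ee_pos: [489.6, -203.1, 91.4]
tcp_rot: [-0.0, 0.733, -0.68, 0.0]
wrist_force: [-4.8, 3.8, 10.7]
gripper_width: 0.603
gripper_force: 65.6
```

Down; release, rise and clear the view.

>>> play_rows(motion=[{"offset": [0,0,0],"spin": 0,"grip": 0},{"offset": [0,0,0],"spin": 0,"grip": -0.5},{"offset": [0,0,0],"spin": 0,"grip": -1},{"offset": [0,0,0],"spin": 0,"grip": -1},{"offset": [0,0,-0.03],"spin": 0,"grip": -1},{"offset": [0,0,-0.05],"spin": 0,"grip": -1},{"offset": [0,0,-0.06],"spin": 0,"grip": -1},{"offset": [0,0,-0.06],"spin": 0,"grip": -1}])

```text
time_s: 55.45
ee_pos: [489.3, -203.1, 292.1]
tcp_rot: [0.0, 0.733, -0.68, -0.0]
wrist_force: [1.5, 0.3, -1.2]
gripper_width: 1.0
gripper_force: 0.0
```

>>> play_rows(motion=[{"offset": [-0.045,0,0],"spin": 0,"grip": -1},{"offset": [-0.06,0,0],"spin": 0,"grip": -1},{"offset": [-0.06,0,0],"spin": 0,"grip": -1},{"offset": [-0.06,0,0],"spin": 0,"grip": -1},{"offset": [-0.06,0,0],"spin": 0,"grip": -1},{"offset": [-0.03,0,0],"spin": 0,"grip": -1},{"offset": [0,0,0],"spin": 0,"grip": -1},{"offset": [0,0,0],"spin": 0,"grip": -1}])

```text
time_s: 56.45
ee_pos: [465.9, 110.9, 290.1]
tcp_rot: [0.0, 0.733, -0.68, -0.0]
wrist_force: [0.7, -0.5, 0.4]
gripper_width: 1.001
gripper_force: 0.0
```

Run:
```python
from h import *
for n in("top","side"): cv2.imwrite(f"pics/{n}10.png",r.get_image(n)[:,:,::-1])
t=cv2.imread("pics/top10.png");s=cv2.imread("pics/side10.png")
c=np.array([497.5,-299]);b=np.array([-.075,.997])
for o in(-95,0,96):
    for n,im in(("top",t),("side",s)):
        S,v=prof(im,n,c+o*b,.075,54,30,0,22);v=v.mean(0);print(o,n,peaks(S,v,1))
go(500,0,300)
```

```text
-95 top [(-22.5, 146), (-7.5, 146), (7.0, 144), (20.5, 143)]
-95 side [(-21.0, 183), (-6.5, 184), (8.0, 182), (22.5, 179)]
0 top [(-22.5, 146), (-8.0, 149), (6.5, 146), (20.5, 142)]
0 side [(-21.5, 177), (-7.0, 180), (7.5, 174), (22.0, 176)]
96 top [(-22.5, 148), (-8.0, 150), (6.5, 147), (20.5, 146)]
96 side [(-21.0, 174), (-7.0, 177), (8.0, 173), (22.5, 172)]
t 56.55 pos [466.  110.3 290.1] th -1.4967 w 1.003 gf 0.0 F [ 0.6  0.2 -0.4] q6 -0.57
spin 0 offset [112.5 -25.8  -9.9]
```

View pics/side10.png

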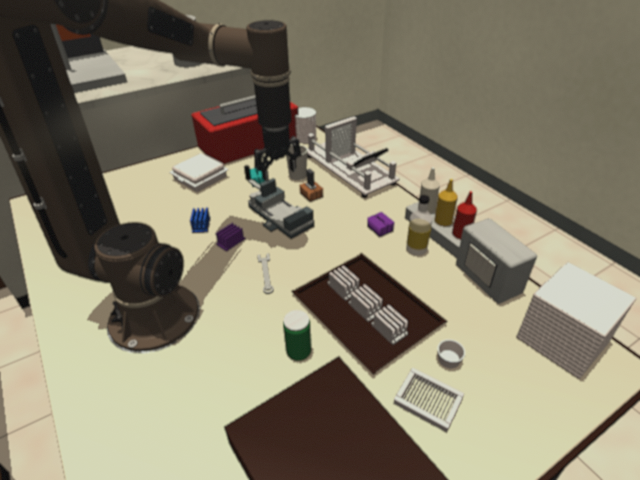

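The side view shows three blocks upright in a row on the tray (344,280; 365,300; 390,322), the vise open, the gauge home at 311,185, and the other items undisturbed.

```bash
python3 -c "
from cell import r
print(r.sign_off())"
```

```text
the job is handed in; nothing more can be done
None
```

The job is done and handed in, in the order asked: gauge pushed to its shoulder and put back home, vise left open, and all three push blocks (the clamped one and the two loose ones) standing grooves up in a row on the tray, one of them re-set after it was knocked aside.

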